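# Switch off the griddle and serve the hash browns

### The job

Breakfast is ready. First turn the griddle's heat knob to off; then, with the spatula, lift every hash brown off the griddle and lay them flat, side by side, in the wooden tray, never touching them with the gripper. Then lay the spatula back along its green rest, standing as it stood before, and last of all flip the griddle's red power lever to off; leave the other things on the worktop where they are.

Things in the scene. Friction and masses are not known exactly. Their poses are not given: they have to be found in the camera images.
- griddle: Fixed electric griddle; origin at the centre of the plate's outline, on the worktop; z up. Flat dark plate 350 (x) x 230 (y) mm, top 40 mm above the worktop. Its edge at y = -115 mm is open; guards 22 mm high, 10 mm thick stand on the other three edges (inner faces at y = +105, x = +-165 mm): push a hash brown against one and the blade slides under it.
- griddle_box (a point): Middle of the top of the griddle's fixed black control box, beyond its +y guard: 300 (griddle x) x 80 (y) mm, top 60 mm above the worktop. The knob stands 70 mm to the griddle's -x side of this point, the lever 70 mm to its +x side.
- heat (a joint): Heat knob angle (rad): 0 off, 1.2 on; it snaps to the nearer end from either side of the middle (0.6 rad; at most about 0.13 N m). Vertical axis; grows clockwise seen from above, so switching off turns it anticlockwise. At 0 its grip bar lies along the griddle's x.
- heat_grip (a point): Centre of the grey heat knob's grip bar, on the knob's axis. The bar is 42 mm long, 14 mm thick and 32 mm high (16 mm up and down from this point), on a disc of 44 mm diameter; a red mark shows its pointer end. The point's x axis runs along the bar (its y axis across it) and turns with it.
- power (a joint): Angle of the power lever (rad): 0 is off, 0.9 is on; it snaps to the nearer end from beyond the middle (0.45 rad, about 1.5 N at the tip). Off leans 0.45 rad from upright to the griddle's -x side, on leans 0.45 rad to its +x side.
- power_tip (a point): Centre of the red ball (22 mm diameter) at the end of the power lever, a 10 mm steel rod whose ball is 60 mm from the pivot.
- power_pivot (a point): Pivot of the power lever, 62 mm above the worktop; the hinge axis runs along the griddle's y.
- hash1_mid (a point): Centre (half-way up) of a golden-brown round hash brown, rigid, 76 mm diameter, 14 mm thick, 0.06 to 0.13 kg, with bevelled edges: below, the flat part is 56 mm across and the edge rises to 4 mm, so that a blade gets under it. z is its own axis. May be absent (None): two or three are there, on the griddle.
- hash2_mid (a point): Centre (half-way up) of a golden-brown round hash brown, rigid, 76 mm diameter, 14 mm thick, 0.06 to 0.13 kg, with bevelled edges: below, the flat part is 56 mm across and the edge rises to 4 mm, so that a blade gets under it. z is its own axis. May be absent (None): two or three are there, on the griddle.
- hash3_mid (a point): Centre (half-way up) of a golden-brown round hash brown, rigid, 76 mm diameter, 14 mm thick, 0.06 to 0.13 kg, with bevelled edges: below, the flat part is 56 mm across and the edge rises to 4 mm, so that a blade gets under it. z is its own axis. May be absent (None): two or three are there, on the griddle.
- tray: Fixed shallow wooden serving tray, 180 (x) x 340 (y) mm outside, walls 6 mm thick, rim 16 mm above the worktop, inner floor 6 mm above the worktop. Origin at its centre, on the worktop; z up.
- rest: Fixed flat green spatula rest, 270 (x) x 76 (y) x 4 mm. Origin at its centre, on the worktop; z up; its long side is x. The spatula starts lying on it with the blade towards the rest's +x.
- spatula_grip (a point): Middle of the spatula's straight black handle, where to grip it (near its centre of mass; 0.22 kg). x points along the spatula to the blade, z up when it stands. The handle is a bar along x, 18 mm wide (y), 24 mm high, from x = -77 to +45 mm, its centre line 55 mm above the blade's underside. A neck leads down to the blade's rear at x = +58 mm.
- spatula_tip (a point): Middle of the blade's sharp front edge, in the plane of its underside; 155 mm ahead of and 55 mm below spatula_grip; same axes. Slick flat steel blade (friction about 0.2), parallel to the handle, 95 mm long, 70 mm wide, 2.5 mm thick, bevelled to 0.7 mm over the last 25 mm; a heel wall 12 mm high stands across its rear end.
- spatula_foot (a point): Underside of the rubber foot (50 mm wide) below the handle's rear end, 84 mm behind spatula_grip and level with the blade's underside: the spatula stands upright by itself on blade and foot on any flat surface.
- pepper: A bystander (pepper mill), to be left where it is; origin under its centre.
- soap: A bystander (soap bottle), to be left where it is; origin under its centre.
- jar: A bystander (jar), to be left where it is; origin under its centre.
- mug: A bystander (mug), to be left where it is; origin under its centre.
- bowl: A bystander (bowl), to be left where it is; origin under its centre.
- butter: A bystander (butter dish), to be left where it is; origin under its centre.
There are look-alikes about, which are no part of the job. Leave any purple look-alike of the part that bears hash2_mid alone.

How it is judged:
By the outcome, as a careful person would: the job done as asked, in the order asked, and still so for the second after the job is handed in, with the robot touching nothing.
Of hash1, hash2, hash3 only 2 to 3 are there at a start; the rules pass over those that are not, and their reading is None.
At some moment in a run one of hash1, hash2, hash3 may be knocked a few centimetres aside while the robot is not near it.
It also fails if it takes over 210 s, if anything falls off the work surface, if the arm or the gripper's body presses on something with over 40 N, if the wrist force passes 120 N, or if a joint passes its speed limit or range.

### The arm

A 6-joint arm with a two-finger parallel gripper is mounted at the origin on the work surface. World frame = base frame: x ahead of the robot, y to its left, z up, the work surface at z = 0. Lengths are in m, angles in rad, forces in N, time in s.
With the tool pointing down it reaches from about 0.325 to 0.75 m from the base axis. Payload 7.6 kg.
Tool frame: the origin (TCP) lies at the very end of the fingers, on their centre line; the grasp point (between the pads) lies 19 mm behind it; z points along the fingers, y is the line along which they close (so a half turn about z gives the same grasp; the last joint's range is limited). The gripper opens to 85 mm and grips with 20 to 120 N. Pads are 22 mm wide; open, the fingers measure 114 mm over their backs; the gripper's body (76 mm by 85 mm) begins 54 mm behind the grasp point. The pads swing forward as they close: fully open they stand 13 mm farther back than shut.
Start: joints at [-1.282, 0.052, 1.401, -0, 1.689, -0.07], TCP at [0.184, -0.492, 0.231] pointing down, gripper open.
Joint ranges: [-2.9, 2.9], [-0.91, 2.17], [0.12, 2.37], [-1.06, 4.2], [0.26, 2.73], [-2.93, 2.93]. Speed limits (rad/s): [2.57, 2.57, 3.01, 3.14, 3.14, 3.14].

### API

Orientations are given as [roll, pitch, yaw] about the fixed x, y, z axes, in that order (R = Rz(yaw) Ry(pitch) Rx(roll)).
In Python, from workcell import readout, optics, workorder gives the robot as it stands.
- The arm moves only by the tool arm_command, never from a script. Its argument "series" is a list that holds one entry, the list of rows, each a list of 6 numbers: the shift along the tool's x, y, z in cm, then the turn, a rotation vector about the tool's x, y, z in degrees. In form: [[[x, y, z, wx, wy, wz], ...]]. A call has 1 to 8 rows; each row is the pose to reach, as a shift and turn from the pose commanded when the call began, along the tool's axes at that moment; what a row does not reach only later rows make up. A row lasts 1/12 s, in which the tool goes at most 41.7 mm and 7.16 degrees, less where a joint would pass 70% of its speed; a pose out of reach is approached as far as the arm can. A call with a gripper value outside its range is refused whole. "jaw" is the finger opening in cm, from 0 to 8.54, set as the call begins (left out, the last holds). The fingers move at their own pace and stop on an object; "grip_force" is the grip in N (left out, the last holds). Time passes only in rows, so rows that repeat a pose let the fingers close. It gives the time, the measured TCP pose, the force, the opening and the grip force at its end, in the units of the state.
- readout.get_obs(): the state, without advancing time (a new reading comes with each control period).
- optics.snapshot(name): name is "scene" or "top"; returns a dict with "pixels" (384x512x3 uint8, red, green, blue), "intrinsics" (3x3 intrinsics, pixels), "eye" and "attitude" of the camera in the world. Camera axes: x right, y down, z forward; pixel columns grow to the right and rows downward; lengths in m; the calibration is good to about 2 mm. A picture is of the moment at which its call begins. There is no depth.
- workorder.finish_job(): hands the job in; it is judged then, once.
The state is a dict: "time": time; "qpos": joint angles; "dq": joint speeds; "joint_torque": joint torques, N m; "tool_pos": TCP position; "tcp_rot": TCP orientation; "wrist_force": force on the tool from outside, world axes, zero at the start; "wrist_torque": the same for the moment, N m; "width": finger opening in m; "finger_force": force on a finger pad.
Only numpy, scipy, OpenCV 4.12 (cv2) and the standard library are available. Lean on these libraries where they do the work, as an engineer would, in place of code of your own. Each camera call takes 0.05 s, during which the arm holds its last target. There are 200 camera calls.

## Working session

There is one attempt and no reset: what is moved stays moved. The work goes in short steps, Python scripts to look and compute and a tool call to move; the robot and the scene stay as the last step left them, time stands still between calls to the robot, and variables do not carry over. Pictures are saved under pics/ and viewed, at most 17 in all, crops included, and the job is handed in when it is done.

Besides the shell and the picture viewer there is one more tool, called after "Request:" as name([rows], argument=value, ...), one row to a line, values as JSON. arm_command: Moves the arm, as the interface text tells. Its arguments: {"type":"object","properties":{"series":{"type":"array"},"jaw":{"type":"number"},"grip_force":{"type":"number"}},"required":["series"]}

```bash
ls; mkdir -p pics; python3 - <<'E'
from workcell import readout, optics, workorder
import cv2
print(readout.get_obs())
for n in("scene","top"):
    s=optics.snapshot(n); cv2.imwrite(f"pics/{n}0.png",cv2.resize(s["pixels"][:,:,::-1],(800,600),interpolation=cv2.INTER_CUBIC)); print(n,s["intrinsics"],s["eye"],s["attitude"])
E
```

```text
pics
{'time': 0.0, 'qpos': array([-1.28230546e+00,  5.28048651e-02,  1.40171524e+00, -6.18251064e-06,
        1.68859476e+00, -7.02487557e-02]), 'dq': array([ 0.0013733 , -0.00140897,  0.00017673, -0.00073178,  0.0010465 ,
        0.00042831]), 'joint_torque': array([ 9.58771852e-04, -3.81670654e+01, -3.60181475e+01, -5.77930450e-05,
        6.15015248e-03, -1.42132910e-05]), 'tool_pos': array([ 0.18428503, -0.49127664,  0.23049391]), 'tcp_rot': array([-3.14007377e+00, -1.00719663e-04,  3.58738825e-01]), 'wrist_force': array([ 0.66715671,  0.30463329, -0.09923113]), 'wrist_torque': array([ 0.01693511, -0.01858166,  0.05373386]), 'finger_force': 0.0, 'width': 0.08516512232423547}
scene [[371.32123348   0.         257.85014373]
 [  0.         371.32123348 193.81031716]
 [  0.           0.           1.        ]] [ 1.04269346 -0.44956347  1.11482883] [-2.54590415  0.0113694   0.85708138]
top [[491.75781107   0.         256.5389243 ]
 [  0.         491.75781107 200.44834356]
 [  0.           0.           1.        ]] [ 0.42758694 -0.00658638  1.60123516] [-3.08111296 -0.01455588 -1.56384366]
```

View pics/scene0.png

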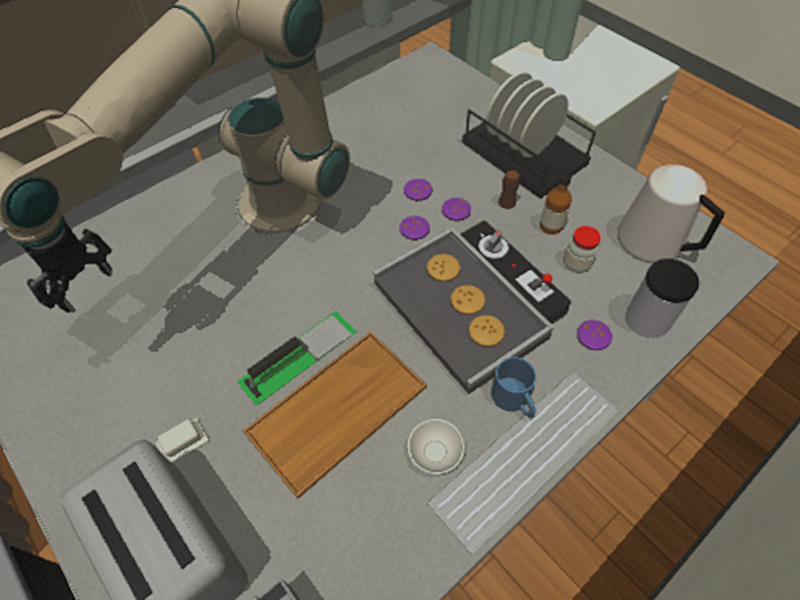

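View pics/top0.png

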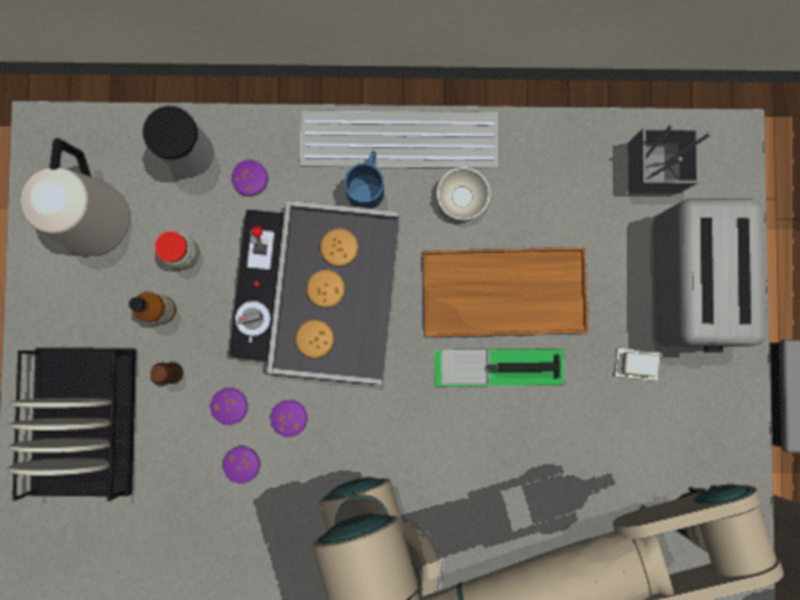

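Both views show three hash browns on the griddle (top view, 800 px: (339,246), (326,288), (315,338)). The knob is at (253,319), the lever at (257,232), the tray at (505,292) and the rest at (500,367). The spatula's blade faces +y, towards the griddle's open edge. Next I'll measure these.

```bash
cat > h.py <<'E'
from workcell import readout, optics, workorder
import cv2, numpy as np
from scipy.spatial.transform import Rotation as R
def ray(s,uv):
    M=R.from_euler('xyz',s["attitude"]).as_matrix()
    return M@np.linalg.solve(s["intrinsics"],[uv[0],uv[1],1.])
def back(s,uv,z):
    d=ray(s,uv); e=np.array(s["eye"]); return e+d*(z-e[2])/d[2]
def proj(s,p):
    M=R.from_euler('xyz',s["attitude"]).as_matrix()
    c=s["intrinsics"]@(M.T@(np.array(p)-s["eye"])); return c[:2]/c[2]
def tri(sa,ua,sb,ub):
    A=[];b=[]
    for s,u in((sa,ua),(sb,ub)):
        d=ray(s,u);d/=np.linalg.norm(d);P=np.eye(3)-np.outer(d,d);A.append(P);b.append(P@s["eye"])
    return np.linalg.lstsq(np.vstack(A),np.hstack(b),rcond=None)[0]
def blobs(s,lo,hi,amin=30):
    m=cv2.inRange(cv2.cvtColor(s["pixels"],cv2.COLOR_RGB2HSV),lo,hi)
    n,l,st,c=cv2.connectedComponentsWithStats(m)
    return [(st[i,4],c[i],l==i) for i in range(1,n) if st[i,4]>=amin]
def rect(s,m,z):
    "min-area rectangle of mask projected to height z: centre, sizes, yaw of long side"
    c=max(cv2.findContours(m.astype(np.uint8),0,1)[0],key=cv2.contourArea)[:,0]
    p=np.array([back(s,u,z)[:2] for u in c],np.float32)*1000
    (x,y),(w,h),a=cv2.minAreaRect(p)
    if w<h:w,h,a=h,w,a-90
    return round(x,1),round(y,1),round(w,1),round(h,1),round(a,2)
def hashes(s=None,z=.054,amin=200):
    s=s or optics.snapshot("top"); out=[]
    for a,c,m in blobs(s,(8,110,120),(22,255,255),amin):
        cc=max(cv2.findContours(m.astype(np.uint8),0,1)[0],key=cv2.contourArea)
        (u,r)=cv2.minEnclosingCircle(cc)[0:2]
        out.append((a,np.round(back(s,cv2.moments(cc) and (cv2.moments(cc)['m10']/cv2.moments(cc)['m00'],cv2.moments(cc)['m01']/cv2.moments(cc)['m00']),z)[:2]*1000,1),round(r,1)))
    return out
def cmd(pos,rpy,cur=None):
    "row (cm,deg) from current measured pose to world pose"
    o=readout.get_obs(); p0,r0=cur or (o["tool_pos"],o["tcp_rot"])
    R0=R.from_euler('xyz',r0);R1=R.from_euler('xyz',rpy)
    return np.round(np.r_[R0.inv().apply(np.array(pos)-p0)*100,(R0.inv()*R1).as_rotvec(degrees=True)],2).tolist()
E
python3 - <<'E'
from h import *
t=optics.snapshot("top");s=optics.snapshot("scene")
print("hash",hashes(t))
for a,c,m in blobs(t,(45,120,60),(75,255,255),100): print("green",a,c,rect(t,m,.004))
for a,c,m in blobs(t,(5,100,60),(20,255,255),2000): print("tray",a,c,rect(t,m,.012))
for n,i in(("top",t),("scene",s)):
  for lo,hi in(((0,170,80),(6,255,255)),((174,170,80),(180,255,255))):
    for a,c,m in blobs(i,lo,hi,4): print(n,"red",a,c)
k=.64
for q in[(287,205),(397,213),(382,383),(269,374)]: print("griddle",back(t,np.array(q)*k,.05 if q[0]>380 else .062)[:2])
a=t["pixels"][125:245,140:265,::-1]; b=s["pixels"][130:215,280:375,::-1]
a=cv2.resize(a,(500,480),interpolation=2);b=cv2.resize(b,(570,510),interpolation=2)
cv2.imwrite("pics/a.png",a)
b2=cv2.resize(b,(290,260)); 
cv2.imwrite("pics/b.png",np.hstack([a,np.vstack([b2,b2*0])[:480]]))
# spatula crop
c=t["pixels"][215:255,270:370,::-1];cv2.imwrite("pics/c.png",cv2.resize(c,(800,320),interpolation=2))
E
```

```text
hash [(np.int32(1433), array([ 640.3, -796.3]), 71.6), (np.int32(559), array([738., 777.]), 78.5), (np.int32(445), array([655.8,  98.7]), 11.9), (np.int32(5485), array([ 566.3, -239.6]), 57.9), (np.int32(445), array([571.6, 124.8]), 12.0), (np.int32(456), array([469.7, 145.9]), 12.0), (np.int32(269), array([ 197.8, -792.6]), 17.4)]
green 802 [336.11346633 234.78428928] (414.1, -289.7, 153.4, 71.3, -89.59)
tray 3479 [71.68266743 70.50388043] (713.7, 513.7, 636.9, 578.0, 2.19)
tray 6543 [446.0025982  98.4172398] (747.2, -494.3, 751.6, 552.3, 89.72)
tray 5726 [322.98096402 186.43258819] (571.7, -244.8, 340.5, 179.2, -88.05)
top red 31 [164.29032258 147.58064516]
top red 288 [108.90625    157.54166667]
top red 7 [163.71428571 181.        ]
scene red 194 [375.21649485 151.60309278]
scene red 4 [328.5 169.5]
scene red 28 [349.60714286 177.71428571]
griddle [0.73811332 0.2031548 ]
griddle [ 0.72627342 -0.01925748]
griddle [0.38076768 0.00840254]
griddle [0.39753076 0.23353919]
```

View pics/b.png

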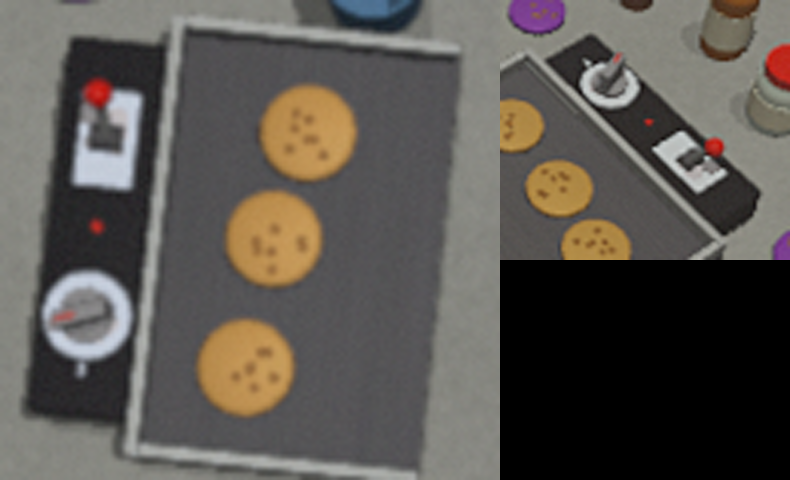

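View pics/c.png

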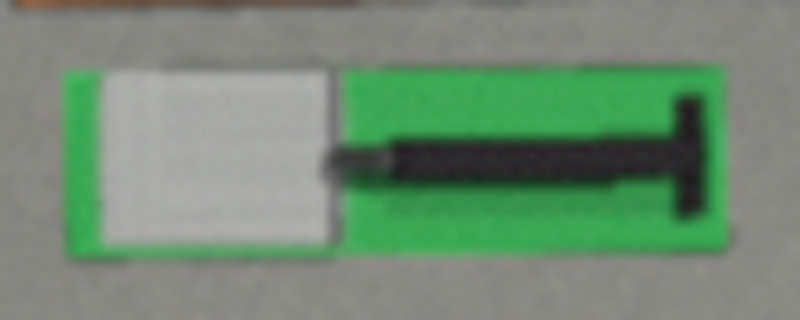

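The crop shows the knob bar centred at crop (83,316) and the lever ball at (97,93). The griddle's outer corners are at (175,18), (125,455), (460,45) and (418,475). In the spatula crop, the handle runs from x=390 to x=680 and the blade front edge is at x=102.

```bash
python3 - <<'E'
from h import *
t=optics.snapshot("top");s=optics.snapshot("scene")
def fit(model,px,z):
    W=np.array([back(t,u,z)[:2] for u in px]);M=np.array(model);mc,wc=M.mean(0),W.mean(0)
    a,b=(M-mc)@[1,1j],(W-wc)@[1,1j]
    y=np.angle((b*a.conj()).sum());Rm=np.array([[np.cos(y),-np.sin(y)],[np.sin(y),np.cos(y)]]);c=wc-Rm@mc
    print(" centre",c.round(4),"yaw",y.round(4),"res mm",np.round((W-(M@Rm.T+c))*1000,1).tolist()); return c,Rm,y
print("griddle");px=np.array([(175,18),(125,455),(460,45),(418,475)])/4+[140,125]-.4
c,G,y=fit([(.175,.115),(-.175,.115),(.175,-.115),(-.175,-.115)],px,.062)
for n,p in(("box",(0,.155)),("knob",(-.07,.155)),("pivot",(.07,.155))): print(n,(G@p+c).round(4))
print("knob tri",tri(t,(160.4,203.6),s,(315.6,153.4)).round(4),"ball tri",tri(t,(164.3,147.6),s,(349.6,177.7)).round(4))
for p in((655.8,98.7),(571.6,124.8),(469.7,145.9)): print("hash in griddle",(G.T@(np.array(p)/1000-c)).round(4))
print("rest");px=np.array([(66,70),(725,67),(728,250),(70,260)])/8+[270,215]-.4
fit([(.135,.038*-1),(-.135,-.038),(-.135,.038),(.135,.038)][:4] if 0 else [(.135,-.038),(-.135,-.038),(-.135,.038),(.135,.038)],px,.004)
o=np.array([270,215])-.4
for n,q,z in(("front1",(102,72),.005),("front2",(102,245),.005),("rear1",(330,70),.006),("rear2",(330,245),.006),("hF",(390,160),.071),("hR",(675,158),.071),("foot1",(690,97),.03),("foot2",(690,218),.03)): print(n,back(t,np.array(q)/8+o,z)[:2].round(4))
E
```

```text
griddle
 centre [0.5644 0.1077] yaw -0.087 res mm [[-3.9, -2.7], [0.6, 0.2], [-3.2, 1.3], [6.6, 1.2]]
box [0.5779 0.2621]
knob [0.5081 0.2682]
pivot [0.6476 0.256 ]
knob tri [0.5092 0.2702 0.0826] ball tri [0.6768 0.2542 0.119 ]
hash in griddle [ 0.0918 -0.001 ]
hash in griddle [0.0057 0.0177]
hash in griddle [-0.0976  0.0299]
rest
 centre [ 0.4143 -0.2337] yaw 1.5875 res mm [[0.4, -0.8], [-0.9, 0.9], [0.9, 1.3], [-0.4, -1.4]]
front1 [ 0.4498 -0.1134]
front2 [ 0.3799 -0.1137]
rear1 [ 0.4513 -0.206 ]
rear2 [ 0.3805 -0.206 ]
hF [ 0.4155 -0.2212]
hR [ 0.417  -0.3324]
foot1 [ 0.4411 -0.3472]
foot2 [ 0.3929 -0.347 ]
```

```bash
python3 - <<'E'
from h import *
print(cmd([.5088,.2694,.2],[np.pi,0,1.85]))
E
```

```text
[57.1, -59.85, 3.13, -0.02, -0.02, -85.44]
```

Request:
arm_command([
  [[57.1,-59.85,3.1,0,0,-85.4],[57.1,-59.85,3.1,0,0,-85.4],[57.1,-59.85,3.1,0,0,-85.4],[57.1,-59.85,3.1,0,0,-85.4],[57.1,-59.85,3.1,0,0,-85.4],[57.1,-59.85,3.1,0,0,-85.4],[57.1,-59.85,3.1,0,0,-85.4],[57.1,-59.85,3.1,0,0,-85.4]],
], jaw=5.0)

```text
time: 0.97
tool_pos: [0.3152, -0.1833, 0.2189]
tcp_rot: [3.141, 0.0, 1.364]
wrist_force: [1.0, -1.0, 0.5]
width: 0.0497
finger_force: 0.0
```

```bash
python3 - <<'E'
from h import *
o=readout.get_obs();print(o["tool_pos"],o["tcp_rot"],o["width"],o["time"])
print(cmd([.5088,.2694,.2],[np.pi,0,1.85]))
E
```

```text
[ 0.31520667 -0.1833276   0.21887072] [3.14071824e+00 3.82209988e-04 1.36432000e+00] 0.049672534623080085 0.9667
[48.28, 9.67, 1.88, 0.04, 0.03, -27.83]
```

Request:
arm_command([
  [[29.0,5.8,1.1,0,0,-27.83],[29.0,5.8,1.1,0,0,-27.83],[29.0,5.8,1.1,0,0,-27.83],[29.0,5.8,1.1,0,0,-27.83],[29.0,5.8,1.1,0,0,-27.83],[29.0,5.8,1.1,0,0,-27.83],[29.0,5.8,1.1,0,0,-27.83],[29.0,5.8,1.1,0,0,-27.83]],
])

```text
time: 1.63
tool_pos: [0.4335, 0.0912, 0.207]
tcp_rot: [-3.141, -0.002, 1.85]
wrist_force: [-0.1, 0.6, -0.3]
width: 0.0499
finger_force: 0.0
```

Request:
arm_command([
  [[15.2,12.4,0.8,0,0,0],[15.2,12.4,0.8,0,0,0],[15.2,12.4,0.8,0,0,0],[15.2,12.4,0.8,0,0,0],[15.2,12.4,0.8,0,0,0],[15.2,12.4,0.8,0,0,0],[15.2,12.4,0.8,0,0,0],[15.2,12.4,0.8,0,0,0]],
])

```text
time: 2.3
tool_pos: [0.5109, 0.2654, 0.1996]
tcp_rot: [-3.141, 0.0, 1.844]
wrist_force: [1.1, 0.4, 0.4]
width: 0.0503
finger_force: 0.0
```

```bash
python3 - <<'E'
from h import *
print(cmd([.5088,.2694,.073],[np.pi,0,1.85]))
s=optics.snapshot("scene");p=s["pixels"][90:220,250:400,::-1];cv2.imwrite("pics/d.png",cv2.resize(p,(690,598),interpolation=2))
E
```

```text
[0.45, -0.09, 12.66, -0.03, 0.03, -0.32]
```

View pics/d.png

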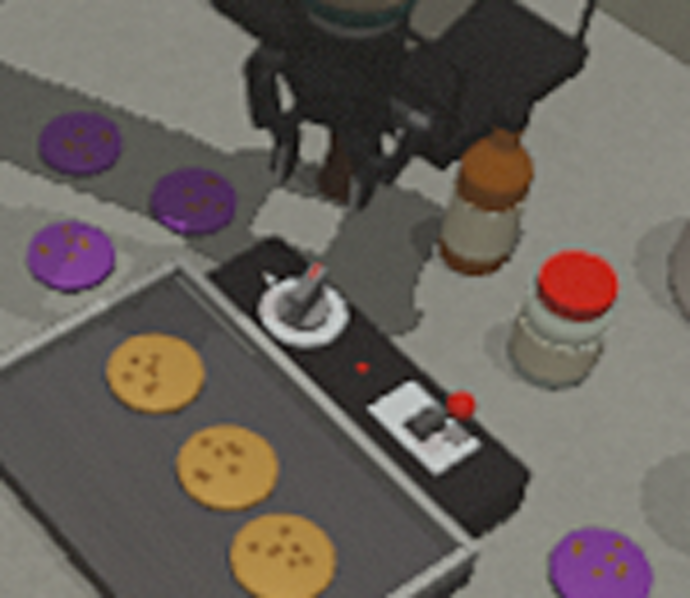

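The gripper is above the knob, with the bar running from (290,320) to (318,270) between the fingers. I'll descend, close and turn anticlockwise.

Request:
arm_command([
  [[0.45,-0.1,4,0,0,-0.3],[0.45,-0.1,7,0,0,-0.3],[0.45,-0.1,9,0,0,-0.3],[0.45,-0.1,11,0,0,-0.3],[0.45,-0.1,12,0,0,-0.3],[0.45,-0.1,12.6,0,0,-0.3],[0.45,-0.1,12.6,0,0,-0.3]],
])

```text
time: 2.93
tool_pos: [0.5087, 0.2693, 0.0735]
tcp_rot: [-3.141, 0.0, 1.849]
wrist_force: [-0.9, 0.5, 0.5]
width: 0.0498
finger_force: 0.0
```

Request:
arm_command([
  [[0,0,0,0,0,0],[0,0,0,0,0,0],[0,0,0,0,0,0],[0,0,0,0,0,0],[0,0,0,0,0,0],[0,0,0,0,0,0]],
], jaw=0.5, grip_force=30)

```text
time: 3.43
tool_pos: [0.5104, 0.2705, 0.0756]
tcp_rot: [3.137, -0.0, 1.85]
wrist_force: [4.4, 1.0, 2.9]
width: 0.0134
finger_force: 34.3
```

Request:
arm_command([
  [[0,0,0,0,0,-6],[0,0,0,0,0,-12],[0,0,0,0,0,-18],[0,0,0,0,0,-24],[0,0,0,0,0,-30],[0,0,0,0,0,-36],[0,0,0,0,0,-42],[0,0,0,0,0,-48]],
])

```text
time: 4.1
tool_pos: [0.5113, 0.2712, 0.0756]
tcp_rot: [3.136, 0.005, 2.693]
wrist_force: [11.3, 4.9, -1.5]
width: 0.0135
finger_force: 33.8
```

Request:
arm_command([
  [[0,0,0,0,0,-5],[0,0,0,0,0,-10],[0,0,0,0,0,-15],[0,0,0,0,0,-20],[0,0,0,0,0,-20],[0,0,0,0,0,-20]],
])

```text
time: 4.6
tool_pos: [0.5115, 0.2716, 0.0756]
tcp_rot: [3.137, 0.007, 3.037]
wrist_force: [11.4, 6.7, -1.0]
width: 0.0133
finger_force: 33.6
```

Request:
arm_command([
  [[0,0,0,0,0,0],[0,0,0,0,0,0],[0,0,0,0,0,0],[0,0,0,0,0,0],[0,0,-3,0,0,0],[0,0,-7,0,0,0],[0,0,-11,0,0,0],[0,0,-13,0,0,0]],
], jaw=5)

```text
time: 5.27
tool_pos: [0.5098, 0.2705, 0.2094]
tcp_rot: [3.139, 0.005, 3.037]
wrist_force: [1.0, 0.6, 1.4]
width: 0.0501
finger_force: 0.0
```

```bash
python3 - <<'E'
from h import *
o=readout.get_obs();print(o["tool_pos"],o["tcp_rot"],o["width"],o["time"])
print(cmd([.38,-.04,.2],[np.pi,0,1.582]))
s=optics.snapshot("scene");p=s["pixels"][110:220,260:390,::-1];cv2.imwrite("pics/e.png",cv2.resize(p,(520,440),interpolation=2))
E
```

```text
[0.50975422 0.27045016 0.20942786] [3.13852379 0.00544637 3.03659327] 0.05007959047155554 5.2667
[9.66, -32.24, 0.79, 0.37, 0.13, 83.34]
```

View pics/e.png

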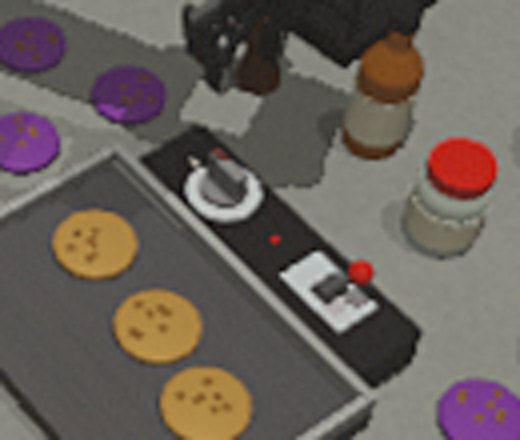

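The knob is off: the bar now lies along the box with its red mark at (218,155). Next is the spatula.

```bash
python3 - <<'E'
from h import *
print(cmd([.463,0,.2],[np.pi,0,2.2]), cmd([.416,-.267,.15],[np.pi,0,1.582],(np.array([.463,0,.2]),[np.pi,0,2.2])))
E
```

```text
[1.92, -27.45, 1.08, 0.54, 0.4, 47.93] [-18.82, -19.51, 5.0, 0.0, -0.0, 35.41]
```

Request:
arm_command([
  [[1.9,-27.45,1.1,0.5,0.4,47.9],[1.9,-27.45,1.1,0.5,0.4,47.9],[1.9,-27.45,1.1,0.5,0.4,47.9],[1.9,-27.45,1.1,0.5,0.4,47.9],[1.9,-27.45,1.1,0.5,0.4,47.9],[1.9,-27.45,1.1,0.5,0.4,47.9],[1.9,-27.45,1.1,0.5,0.4,47.9],[1.9,-27.45,1.1,0.5,0.4,47.9]],
])

```text
time: 5.98
tool_pos: [0.4601, -0.0048, 0.1922]
tcp_rot: [-3.129, -0.002, 2.191]
wrist_force: [-0.6, 0.4, -0.1]
width: 0.0497
finger_force: 0.0
```

Request:
arm_command([
  [[-18.8,-19.5,5,0,0,35.4],[-18.8,-19.5,5,0,0,35.4],[-18.8,-19.5,5,0,0,35.4],[-18.8,-19.5,5,0,0,35.4],[-18.8,-19.5,5,0,0,35.4],[-18.8,-19.5,5,0,0,35.4],[-18.8,-19.5,5,0,0,35.4],[-18.8,-19.5,5,0,0,35.4]],
])

```text
time: 6.65
tool_pos: [0.4122, -0.2711, 0.1426]
tcp_rot: [-3.129, 0.003, 1.579]
wrist_force: [0.5, -0.0, -0.2]
width: 0.0499
finger_force: 0.0
```

```bash
python3 - <<'E'
from h import *
o=readout.get_obs();print(o["tool_pos"],o["tcp_rot"],o["width"],o["time"])
print(cmd([.416,-.267,.040],[np.pi,0,1.582]))
E
```

```text
[ 0.41221796 -0.27106694  0.14263563] [-3.12891415  0.00329047  1.57904162] 0.04987536885742543 6.65
[0.44, 0.51, 10.26, -0.73, 0.19, -0.17]
```

Request:
arm_command([
  [[0.44,0.5,3,-0.7,0.2,-0.2],[0.44,0.5,6,-0.7,0.2,-0.2],[0.44,0.5,8,-0.7,0.2,-0.2],[0.44,0.5,9.5,-0.7,0.2,-0.2],[0.44,0.5,10.25,-0.7,0.2,-0.2],[0.44,0.5,10.25,-0.7,0.2,-0.2],[0.44,0.5,10.25,-0.7,0.2,-0.2]],
])

```text
time: 7.23
tool_pos: [0.4182, -0.2635, 0.0423]
tcp_rot: [3.139, 0.0, 1.587]
wrist_force: [0.0, -0.1, 0.3]
width: 0.0498
finger_force: 0.0
```

Request:
arm_command([
  [[0,0,0,0,0,0],[0,0,0,0,0,0],[0,0,0,0,0,0],[0,0,0,0,0,0],[0,0,0,0,0,0],[0,0,0,0,0,0]],
], jaw=0.5, grip_force=100)

```text
time: 7.73
tool_pos: [0.4186, -0.2643, 0.0432]
tcp_rot: [3.137, 0.002, 1.586]
wrist_force: [-0.1, -0.2, 6.8]
width: 0.0163
finger_force: 98.5
```

```bash
python3 - <<'E'
from h import *
o=readout.get_obs();print(o["tool_pos"],o["tcp_rot"],o["width"],o["wrist_force"],o["time"])
print(cmd([.416,-.267,.15],[np.pi,0,1.582]))
E
```

```text
[ 0.41859785 -0.26431941  0.04322708] [3.13730516e+00 1.78440465e-03 1.58626098e+00] 0.016252339720590304 [-0.06209399 -0.16110419  6.78125626] 7.7333
[-0.28, -0.22, -10.68, 0.25, 0.1, 0.24]
```

```bash
cat >> h.py <<'E'
L,H=.151,.0392
def sp(tip,yaw,pitch_deg):
    "TCP pose putting the blade tip at `tip`; pitch>0 nose down"
    r=[np.pi,np.radians(pitch_deg),yaw]
    return np.array(tip)-R.from_euler('xyz',r).apply([L,0,H]),r
def plan(*wps):
    "rows between successive waypoints, first from measured pose"
    cur=None
    for w in wps:
        print(cmd(*w,cur)); cur=w
def tipnow():
    o=readout.get_obs(); return o["tool_pos"]+R.from_euler('xyz',o["tcp_rot"]).apply([L,0,H]),o
E
python3 - <<'E'
from h import *
for a,p,r in hashes():
    if abs(p[1])<230 and a<600: print(a,p)
o=readout.get_obs()
plan((o["tool_pos"]+[0,.0,.1],o["tcp_rot"]),sp([.4634,.0762,.09],1.48,2))
E
```

```text
444 [655.6  98.7]
445 [571.5 124.7]
457 [469.6 145.7]
[-0.02, 0.04, -10.0, 0.0, 0.0, 0.0]
[19.11, 3.42, 0.86, 0.36, -1.91, 6.08]
```

Request:
arm_command([
  [[0,0,-2,0,0,0],[0,0,-4,0,0,0],[0,0,-7,0,0,0],[0,0,-10,0,0,0],[0,0,-10,0,0,0]],
])

```text
time: 8.2
tool_pos: [0.4197, -0.2655, 0.1483]
tcp_rot: [3.131, 0.007, 1.586]
wrist_force: [0.6, -0.3, -1.4]
width: 0.0166
finger_force: 98.3
```

Request:
arm_command([
  [[3,0.6,0.1,0,-1.9,2],[6,1.2,0.3,0,-1.9,4],[9,1.8,0.4,0,-1.9,6],[12,2.4,0.5,0.3,-1.9,6],[15,2.8,0.7,0.3,-1.9,6],[17.5,3.2,0.8,0.3,-1.9,6],[19.1,3.4,0.9,0.3,-1.9,6],[19.1,3.4,0.9,0.3,-1.9,6]],
])

```text
time: 8.87
tool_pos: [0.4483, -0.0697, 0.1317]
tcp_rot: [-3.139, 0.032, 1.485]
wrist_force: [0.0, -0.2, -2.1]
width: 0.0163
finger_force: 98.1
```

```bash
python3 - <<'E'
from h import *
t,o=tipnow();print(t,o["tcp_rot"],o["wrist_force"],o["wrist_torque"])
plan(sp([.4634,.0762,.041],1.48,2))
s=optics.snapshot("top");print("tip px",proj(s,t),"blade sides",proj(s,t+[.035,-.003,0]),proj(s,t-[.035,-.003,0]))
p=s["pixels"][130:260,170:350,::-1];cv2.imwrite("pics/f.png",cv2.resize(p,(720,520),interpolation=2))
E
```

```text
[0.46100383 0.07941716 0.08764333] [-3.13858225  0.03244002  1.48485773] [ 0.01602984 -0.2194256  -2.12253031] [-0.05357569  0.02774718 -0.00835087]
[-0.14, 0.2, 4.63, -0.16, -0.14, 0.28]
tip px [221.46917059 219.13929246] blade sides [222.57282486 207.77037638] [220.36235549 230.54076869]
```

View pics/f.png

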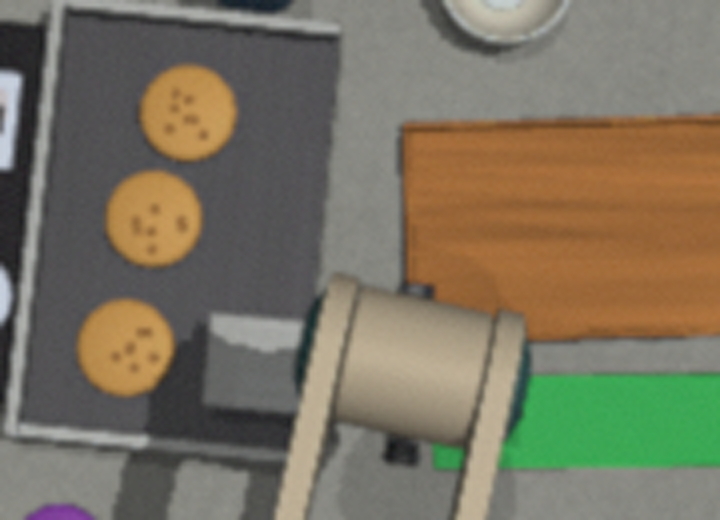

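Top view: the blade front edge is at crop (207,361), about 3 mm towards -x from the model. The nearest hash brown is at (126,347). I'll correct sideways and lower the blade onto the plate.

Request:
arm_command([
  [[0,0.5,1.5,0,0,0.3],[0,0.5,3,0,0,0.3],[0,0.5,4,0,0,0.3],[0,0.5,4.4,0,0,0.3],[0,0.5,4.6,0,0,0.3],[0,0.5,4.6,0,0,0.3]],
])

```text
time: 9.42
tool_pos: [0.4533, -0.0747, 0.0867]
tcp_rot: [-3.14, 0.034, 1.476]
wrist_force: [0.0, 0.7, -1.7]
width: 0.0167
finger_force: 98.2
```

```bash
python3 - <<'E'
from h import *
t,o=tipnow();print(t,o["tcp_rot"],o["wrist_force"],o["wrist_torque"])
E
```

```text
[0.4674008  0.07419011 0.04242509] [-3.13996631  0.03361733  1.47565015] [ 0.03005757  0.66258049 -1.67493271] [-0.02059892 -0.02085813 -0.01135172]
```

Request:
arm_command([
  [[0,0,0.1,0,0,0],[0,0,0.15,0,0,0],[0,0,0.15,0,0,0]],
])

```text
time: 9.67
tool_pos: [0.4536, -0.0745, 0.0858]
tcp_rot: [-3.141, 0.034, 1.476]
wrist_force: [0.5, 0.3, -2.1]
width: 0.0164
finger_force: 98.2
```

Request:
arm_command([
  [[0,0,0.1,0,0,0],[0,0,0.15,0,0,0],[0,0,0.15,0,0,0]],
])

```text
time: 9.92
tool_pos: [0.4535, -0.0744, 0.084]
tcp_rot: [-3.141, 0.033, 1.476]
wrist_force: [0.7, 0.5, -0.2]
width: 0.0162
finger_force: 98.3
```

```bash
python3 - <<'E'
from h import *
t,o=tipnow();print(t,o["tcp_rot"],o["wrist_force"],o["wrist_torque"])
E
```

```text
[0.46762523 0.07454748 0.03972875] [-3.14082838  0.03349335  1.47626134] [ 0.74434495  0.48124877 -0.23466405] [ 0.12974509 -0.02697493 -0.00697718]
```

Request:
arm_command([
  [[1,0,-0.03,0,0,0],[2,0,-0.06,0,0,0],[3,0,-0.1,0,0,0],[4,0,-0.13,0,0,0],[5,0,-0.16,0,0,0],[6,0,-0.2,0,0,0],[7,0,-0.23,0,0,0],[7,0,-0.23,0,0,0]],
])

```text
time: 10.58
tool_pos: [0.4601, -0.0028, 0.0837]
tcp_rot: [-3.14, 0.033, 1.478]
wrist_force: [1.3, 0.6, -1.6]
width: 0.016
finger_force: 98.3
```

Request:
arm_command([
  [[0.8,0,-0.03,0,0,0],[1.6,0,-0.05,0,0,0],[2.4,0,-0.08,0,0,0],[3.2,0,-0.1,0,0,0],[4,0,-0.13,0,0,0],[4.8,0,-0.16,0,0,0],[5.6,0,-0.18,0,0,0],[5.6,0,-0.18,0,0,0]],
])

```text
time: 11.25
tool_pos: [0.4654, 0.0526, 0.0836]
tcp_rot: [-3.14, 0.033, 1.478]
wrist_force: [0.2, 0.8, -0.3]
width: 0.0163
finger_force: 98.3
```

```bash
python3 - <<'E'
from h import *
t,o=tipnow();print(t,o["tcp_rot"],o["wrist_force"],o["wrist_torque"])
s=optics.snapshot("top");print("tip px",proj(s,t))
p=s["pixels"][130:260,140:270,::-1];q=optics.snapshot("scene")["pixels"][120:250,230:370,::-1]
cv2.imwrite("pics/g.png",np.hstack([cv2.resize(p,(390,390),interpolation=2),cv2.resize(q,(410,390),interpolation=2)]))
E
```

```text
[0.47927668 0.2015609  0.03949631] [-3.14038997  0.03285672  1.47753543] [ 0.18495149  0.84301192 -0.2857078 ] [ 0.32016469 -0.11290622 -0.04227292]
tip px [183.8301609  213.43370061]
```

View pics/g.png

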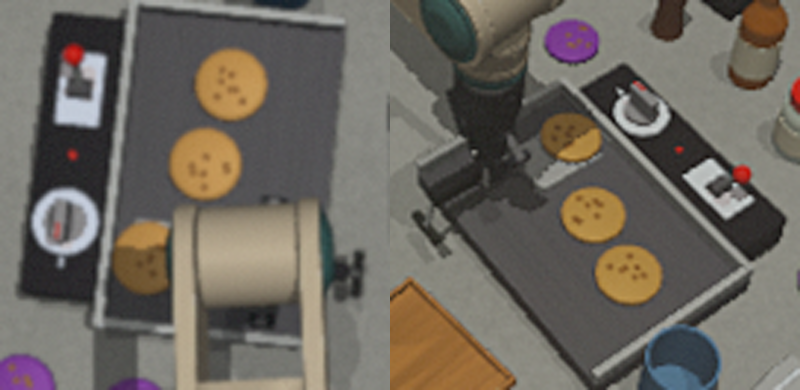

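The hash brown at (145,258) is against the back guard with the blade mostly under it. I'll push the remaining 2 cm, then tilt nose-up and lift.

Request:
arm_command([
  [[0.5,0,-0.02,0,0,0],[1,0,-0.03,0,0,0],[1.4,0,-0.05,0,0,0],[1.7,0,-0.06,0,0,0],[1.9,0,-0.06,0,0,0],[1.9,0,-0.06,0,0,0]],
])

```text
time: 11.85
tool_pos: [0.4671, 0.0705, 0.0836]
tcp_rot: [-3.14, 0.033, 1.477]
wrist_force: [-0.3, -0.5, 0.6]
width: 0.0164
finger_force: 98.4
```

```bash
python3 - <<'E'
from h import *
t,o=tipnow();print(t,o["tcp_rot"],o["wrist_force"],o["wrist_torque"])
# nose-up tilt by raising about heel-ish: tip up; keep back
y=1.4775;d=np.array([np.cos(y),np.sin(y),0])
plan(sp(t-.006*d+[0,0,.012],y,-4),sp(t-.02*d+[0,0,.04],y,-10),sp(t-.03*d+[0,0,.08],y,-13))
E
```

```text
[0.48114914 0.21947374 0.03941601] [-3.14039702  0.0331352   1.47663167] [-0.30967507 -0.47775157  0.59932843] [ 0.28716437 -0.14698118 -0.02073245]
[-0.96, 0.01, 0.39, -0.07, 5.9, -0.05]
[-1.53, -0.0, -1.29, 0.0, 6.0, -0.0]
[-0.47, -0.0, -3.32, 0.0, 3.0, -0.0]
```

```bash
python3 - <<'E'
from h import *
t,o=tipnow();y=1.4775;d=np.array([np.cos(y),np.sin(y),0])
plan(sp(t-.004*d+[0,0,.03],y,-4),sp(t-.02*d+[0,0,.08],y,-13))
E
```

```text
[-0.82, 0.01, -1.41, -0.07, 5.9, -0.05]
[-1.67, -0.0, -2.69, 0.0, 9.0, -0.0]
```

Request:
arm_command([
  [[-0.1,0,-0.3,0,0.5,0],[-0.2,0,-0.6,0,1.5,0],[-0.35,0,-0.8,0,2.5,0],[-0.5,0,-1,0,3.6,0],[-0.65,0,-1.2,0,4.8,0],[-0.8,0,-1.4,0,5.9,0],[-0.8,0,-1.4,0,5.9,0]],
])

```text
time: 12.43
tool_pos: [0.4666, 0.0616, 0.0984]
tcp_rot: [-3.141, -0.071, 1.475]
wrist_force: [-0.8, 0.3, -3.4]
width: 0.0165
finger_force: 98.0
```

Request:
arm_command([
  [[-0.2,0,-0.4,0,1.3,0],[-0.5,0,-0.8,0,2.6,0],[-0.8,0,-1.2,0,4,0],[-1.1,0,-1.7,0,5.5,0],[-1.4,0,-2.2,0,7.5,0],[-1.7,0,-2.7,0,9,0],[-1.7,0,-2.7,0,9,0]],
])

```text
time: 13.02
tool_pos: [0.4652, 0.0424, 0.1248]
tcp_rot: [3.141, -0.228, 1.474]
wrist_force: [-0.5, -0.7, -2.3]
width: 0.016
finger_force: 98.0
```

```bash
python3 - <<'E'
from h import *
t,o=tipnow();print(t,o["tcp_rot"],o["wrist_force"],o["wrist_torque"])
s=optics.snapshot("top");print("tip px",proj(s,t))
p=s["pixels"][130:260,140:270,::-1];q=optics.snapshot("scene")["pixels"][100:230,230:370,::-1]
cv2.imwrite("pics/i.png",np.hstack([cv2.resize(p,(390,390),interpolation=2),cv2.resize(q,(410,390),interpolation=2)]))
E
```

```text
[0.48020031 0.19761342 0.12072952] [ 3.14082121 -0.22798624  1.47446929] [-0.47378128 -0.65022887 -2.27894191] [-0.47005343  0.07706309 -0.0470518 ]
tip px [181.55587128 212.21506271]
```

View pics/i.png

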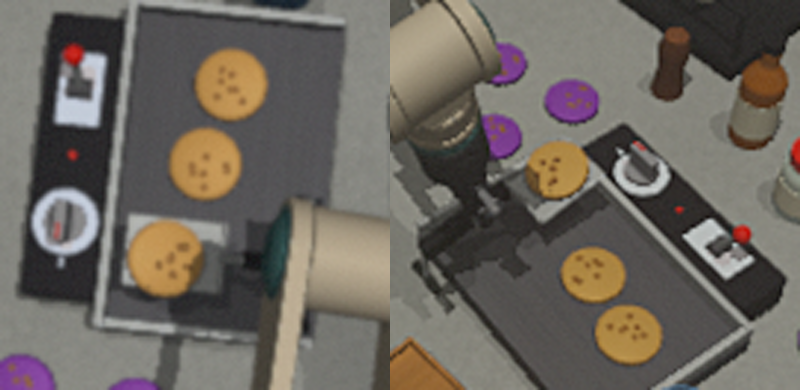

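The hash brown sits on the lifted blade (crop (165,258)). I'll carry it nose-up to the tray, turning to yaw 0.

```bash
cat >> h.py <<'E'
def calls(*segs,cur=None):
    "segs: (target (pos,rpy), n rows); prints typed rows per call, smooth in pos and rpy"
    o=readout.get_obs(); cur=cur or (o["tool_pos"],np.array(o["tcp_rot"]))
    for (p1,r1),n in segs:
        p0,r0=np.array(cur[0]),np.array(cur[1]);p1,r1=np.array(p1),np.array(r1)
        dr=(r1-r0+np.pi)%(2*np.pi)-np.pi
        k=-(-n//8);m=-(-n//k);st=cur;j=0
        f=lambda a:a*a*(3-2*a)
        for c in range(k):
            rows=[]
            for i in range(m):
                j+=1;a=f(min(1,j/n));w=(p0+a*(p1-p0),r0+a*dr)
                rows.append(np.round(cmd(w[0],w[1],st),1).tolist())
            print([rows]);st=w
        cur=(p1,r1)
E
python3 - <<'E'
from h import *
calls((sp([.61,-.135,.125],0.03,-13),24))
E
```

```text
[[[-0.1, 0.0, -0.0, -0.1, 0.0, 0.4], [-0.4, 0.0, -0.1, -0.4, 0.0, 1.6], [-0.8, 0.0, -0.2, -0.8, 0.0, 3.5], [-1.3, 0.0, -0.3, -1.4, 0.0, 6.0], [-2.0, 0.1, -0.5, -2.1, 0.0, 9.0], [-2.8, 0.1, -0.7, -2.9, 0.0, 12.6], [-3.6, 0.1, -1.0, -3.8, 0.0, 16.6], [-4.6, 0.2, -1.2, -4.8, 0.0, 20.9]]]
[[[-0.9, 0.4, -0.2, -1.1, 0.0, 4.6], [-1.9, 0.9, -0.5, -2.2, 0.0, 9.4], [-2.9, 1.3, -0.8, -3.3, 0.0, 14.4], [-3.9, 1.8, -1.0, -4.5, 0.0, 19.4], [-4.9, 2.2, -1.3, -5.6, 0.0, 24.4], [-5.9, 2.7, -1.6, -6.8, 0.0, 29.4], [-6.9, 3.1, -1.8, -7.9, 0.0, 34.2], [-7.8, 3.5, -2.1, -9.0, 0.0, 38.8]]]
[[[-0.4, 0.9, -0.1, -1.0, 0.0, 4.3], [-0.8, 1.7, -0.2, -1.9, 0.0, 8.3], [-1.2, 2.4, -0.4, -2.7, 0.0, 11.9], [-1.4, 3.0, -0.4, -3.4, 0.0, 14.9], [-1.7, 3.6, -0.5, -4.0, 0.0, 17.4], [-1.9, 3.9, -0.6, -4.5, 0.0, 19.3], [-2.0, 4.2, -0.6, -4.7, 0.0, 20.5], [-2.0, 4.2, -0.6, -4.8, 0.0, 20.9]]]
```

Request:
arm_command([
  [[-0.1,0,0,-0.1,0,0.4],[-0.4,0,-0.1,-0.4,0,1.6],[-0.8,0,-0.2,-0.8,0,3.5],[-1.3,0,-0.3,-1.4,0,6],[-2,0.1,-0.5,-2.1,0,9],[-2.8,0.1,-0.7,-2.9,0,12.6],[-3.6,0.1,-1,-3.8,0,16.6],[-4.6,0.2,-1.2,-4.8,0,21]],
])

```text
time: 13.78
tool_pos: [0.462, -0.004, 0.1251]
tcp_rot: [-3.14, -0.226, 1.095]
wrist_force: [-0.6, -0.3, -3.1]
width: 0.0168
finger_force: 98.0
```

Request:
arm_command([
  [[-0.9,0.4,-0.2,-1.1,0,4.6],[-1.9,0.9,-0.5,-2.2,0,9.4],[-2.9,1.3,-0.8,-3.3,0,14.4],[-3.9,1.8,-1,-4.5,0,19.4],[-4.9,2.2,-1.3,-5.6,0,24.4],[-5.9,2.7,-1.6,-6.8,0,29.4],[-6.9,3.1,-1.8,-7.9,0,34.2],[-7.8,3.5,-2.1,-9,0,39]],
])

```text
time: 14.45
tool_pos: [0.4562, -0.0921, 0.1275]
tcp_rot: [-3.14, -0.224, 0.395]
wrist_force: [-0.3, 0.1, -3.2]
width: 0.0167
finger_force: 98.0
```

Request:
arm_command([
  [[-0.4,0.9,-0.1,-1,0,4.3],[-0.8,1.7,-0.2,-1.9,0,8.3],[-1.2,2.4,-0.4,-2.7,0,12],[-1.4,3,-0.4,-3.4,0,15],[-1.7,3.6,-0.5,-4,0,17.4],[-1.9,3.9,-0.6,-4.5,0,19.3],[-2,4.2,-0.6,-4.8,0,20.9],[-2,4.2,-0.6,-4.8,0,20.9]],
])

```text
time: 15.12
tool_pos: [0.4537, -0.1385, 0.1291]
tcp_rot: [-3.141, -0.224, 0.025]
wrist_force: [0.1, -0.9, -4.5]
width: 0.0163
finger_force: 98.0
```

```bash
python3 - <<'E'
from h import *
t,o=tipnow();print(t,o["tcp_rot"],o["wrist_force"],o["wrist_torque"],o["time"])
s=optics.snapshot("top");print("tip px",proj(s,t))
p=s["pixels"][130:260,230:400,::-1];cv2.imwrite("pics/j.png",cv2.resize(p,(680,520),interpolation=2))
calls((sp([.625,-.135,.05],0.03,0),7),(sp([.63,-.135,.0085],0.03,19),8),(sp([.545,-.135,.0085],.03,19),12),(sp([.50,-.135,.1],0.03,5),6))
E
```

```text
[ 0.60955638 -0.13468572  0.12441042] [-3.14056909 -0.22419826  0.02450386] [ 0.13120155 -0.93368598 -4.52340816] [0.04859319 0.38933042 0.02672173] 15.1167
tip px [292.21105122 170.22581557]
[[[0.1, 0.0, 0.2, -0.0, -0.7, -0.0], [0.2, 0.0, 0.9, -0.0, -2.6, -0.0], [0.4, 0.1, 1.7, -0.0, -5.1, -0.1], [0.7, 0.1, 2.6, -0.0, -7.8, -0.1], [0.9, 0.2, 3.5, -0.0, -10.3, -0.2], [1.0, 0.2, 4.1, -0.0, -12.1, -0.2], [1.1, 0.2, 4.3, -0.0, -12.8, -0.2]]]
[[[0.1, 0.0, -0.0, -0.0, -0.8, -0.0], [0.4, 0.0, -0.1, 0.0, -3.0, -0.0], [0.8, 0.0, -0.2, 0.0, -6.0, -0.0], [1.3, 0.0, -0.3, 0.0, -9.5, -0.0], [1.8, 0.0, -0.4, 0.0, -13.0, -0.0], [2.2, 0.0, -0.5, 0.0, -16.0, -0.0], [2.5, 0.0, -0.5, 0.0, -18.2, -0.0], [2.6, 0.0, -0.6, 0.0, -19.0, -0.0]]]
[[[-0.2, -0.0, 0.0, 0.0, 0.0, 0.0], [-0.6, -0.0, 0.2, 0.0, 0.0, 0.0], [-1.3, -0.0, 0.4, 0.0, 0.0, 0.0], [-2.1, -0.1, 0.7, 0.0, 0.0, 0.0], [-3.0, -0.1, 1.0, 0.0, 0.0, 0.0], [-4.0, -0.1, 1.4, 0.0, 0.0, 0.0]]]
[[[-1.0, -0.0, 0.3, 0.0, 0.0, 0.0], [-1.9, -0.1, 0.7, 0.0, 0.0, 0.0], [-2.8, -0.1, 1.0, 0.0, 0.0, 0.0], [-3.4, -0.1, 1.2, 0.0, 0.0, 0.0], [-3.9, -0.1, 1.3, 0.0, 0.0, 0.0], [-4.0, -0.1, 1.4, 0.0, 0.0, 0.0]]]
[[[-0.6, -0.0, -0.2, 0.0, 1.0, 0.0], [-2.0, -0.0, -0.9, -0.0, 3.6, 0.0], [-3.9, -0.1, -1.7, -0.0, 7.0, 0.0], [-5.7, -0.1, -2.5, -0.0, 10.4, 0.0], [-7.2, -0.1, -3.2, -0.0, 13.0, 0.0], [-7.7, -0.1, -3.4, -0.0, 14.0, 0.0]]]
```

View pics/j.png

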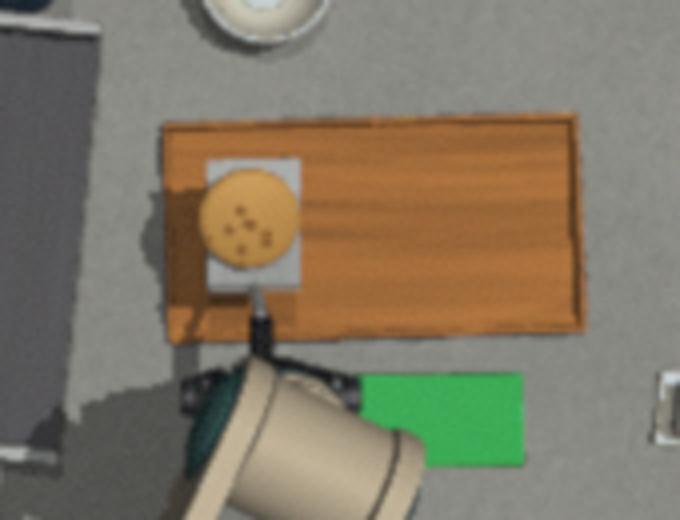

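The hash brown is on the blade above the tray's +y end (crop (250,217)). I'll lower it, tilt nose-down and slide the blade out.

Request:
arm_command([
  [[0.1,0,0.2,0,-0.7,0],[0.2,0,0.9,0,-2.6,0],[0.4,0.1,1.7,0,-5.1,0],[0.7,0.1,2.6,0,-7.8,0],[0.9,0.2,3.5,0,-10.3,0],[1,0.2,4.1,0,-12.1,0],[1.1,0.2,4.3,0,-12.8,0]],
])

```text
time: 15.75
tool_pos: [0.4745, -0.1393, 0.0884]
tcp_rot: [-3.14, 0.002, 0.028]
wrist_force: [-0.9, 0.6, -4.4]
width: 0.0164
finger_force: 98.0
```

Request:
arm_command([
  [[0.1,0,0,0,-0.8,0],[0.4,0,-0.1,0,-3,0],[0.8,0,-0.2,0,-6,0],[1.3,0,-0.3,0,-9.5,0],[1.8,0,-0.4,0,-13,0],[2.2,0,-0.5,0,-16,0],[2.5,0,-0.5,0,-18.2,0],[2.6,0,-0.6,0,-19,0]],
])

```text
time: 16.42
tool_pos: [0.5011, -0.1389, 0.0958]
tcp_rot: [-3.141, 0.331, 0.028]
wrist_force: [0.3, 0.6, -3.4]
width: 0.0162
finger_force: 98.0
```

```bash
python3 - <<'E'
from h import *
t,o=tipnow();print(t,o["tcp_rot"],o["wrist_force"],o["wrist_torque"],o["time"])
E
```

```text
[ 0.63109278 -0.13524879  0.00957908] [-3.14094785  0.33124074  0.02807562] [ 0.32534223  0.59214696 -3.39705408] [-0.03727302 -0.16097623 -0.01679439] 16.4167
```

Request:
arm_command([
  [[0,0,0.15,0,0,0],[-0.6,0,0.3,0,0,0],[-1.3,0,0.5,0,0,0],[-2.1,0,0.8,0,0,0],[-3,-0.1,1.1,0,0,0],[-4,-0.1,1.5,0,0,0]],
])

```text
time: 16.92
tool_pos: [0.4565, -0.1393, 0.0952]
tcp_rot: [-3.141, 0.329, 0.027]
wrist_force: [-0.3, 0.6, -2.4]
width: 0.0166
finger_force: 98.1
```

Request:
arm_command([
  [[-1,0,0.3,0,0,0],[-1.9,-0.1,0.7,0,0,0],[-2.8,-0.1,1,0,0,0],[-3.4,-0.1,1.2,0,0,0],[-3.9,-0.1,1.3,0,0,0],[-4,-0.1,1.4,0,0,0]],
])

```text
time: 17.42
tool_pos: [0.4146, -0.1396, 0.095]
tcp_rot: [3.142, 0.329, 0.027]
wrist_force: [0.2, 0.4, -1.8]
width: 0.0165
finger_force: 98.1
```

```bash
python3 - <<'E'
from h import *
t,o=tipnow();print(t,o["tcp_rot"],o["wrist_force"],o["wrist_torque"],o["time"])
s=optics.snapshot("top");print("tip px",proj(s,t))
p=s["pixels"][130:260,230:400,::-1];q=optics.snapshot("scene")["pixels"][200:330,140:310,::-1]
cv2.imwrite("pics/k.png",np.hstack([cv2.resize(p,(400,306),interpolation=2),cv2.resize(q,(400,306),interpolation=2)]))
for a,p,r in hashes(s): print(a,p)
E
```

```text
[ 0.54475154 -0.13606358  0.00913233] [3.1415784  0.32899719 0.02685531] [ 0.19246858  0.39733337 -1.82283546] [-0.01065603 -0.21293258  0.02000608] 17.4167
tip px [289.49870111 194.38167096]
1447 [ 639.6 -796.4]
561 [736.2 777. ]
446 [655.7  98.9]
3781 [ 584.6 -273.4]
446 [585.  153.2]
273 [ 197.5 -793. ]
```

View pics/k.png

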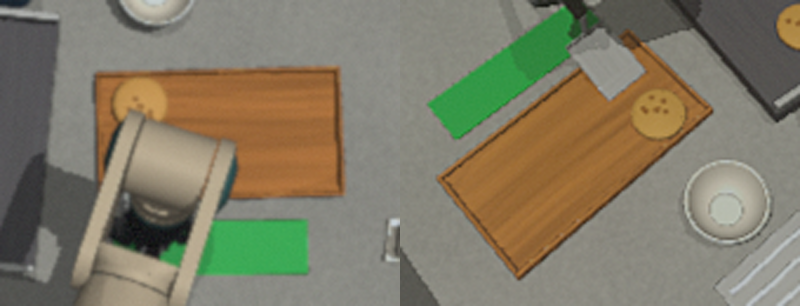

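The first hash brown is flat in the tray (scene crop (658,113)). The middle hash brown was knocked to (0.585, 0.153), so I'll take that one next.

```bash
python3 - <<'E'
from h import *
calls((sp([.50,-.136,.11],0.03,5),6),(sp([.5815,.0835,.09],1.48,2),20),(sp([.5815,.0835,.041],1.48,2),6))
E
```

```text
[[[-0.6, -0.0, -0.3, -0.0, 1.0, -0.0], [-2.1, -0.0, -1.1, -0.0, 3.6, -0.0], [-4.0, -0.0, -2.2, -0.0, 6.9, -0.1], [-6.0, -0.1, -3.2, -0.0, 10.3, -0.1], [-7.5, -0.1, -4.1, -0.0, 12.8, -0.2], [-8.1, -0.1, -4.4, -0.0, 13.9, -0.2]]]
[[[0.2, -0.0, 0.0, -0.0, 0.0, -0.6], [0.6, -0.2, 0.0, -0.2, 0.1, -2.3], [1.3, -0.4, 0.0, -0.4, 0.2, -5.0], [2.3, -0.7, 0.1, -0.7, 0.3, -8.6], [3.4, -1.1, 0.1, -1.1, 0.5, -12.9], [4.7, -1.5, 0.2, -1.5, 0.6, -17.9], [6.2, -1.9, 0.2, -1.9, 0.8, -23.3]]]
[[[1.6, 0.2, 0.1, -0.4, 0.2, -5.8], [3.3, 0.3, 0.2, -0.8, 0.4, -11.9], [5.0, 0.5, 0.2, -1.2, 0.6, -18.1], [6.7, 0.7, 0.3, -1.6, 0.9, -24.3], [8.3, 0.9, 0.4, -1.9, 1.1, -30.4], [9.9, 1.0, 0.5, -2.2, 1.3, -36.2], [11.4, 1.2, 0.6, -2.5, 1.4, -41.6]]]
[[[0.9, 1.0, 0.1, -0.2, 0.2, -5.0], [1.7, 1.9, 0.2, -0.4, 0.3, -9.3], [2.4, 2.6, 0.3, -0.5, 0.5, -12.9], [2.9, 3.2, 0.4, -0.6, 0.6, -15.6], [3.2, 3.5, 0.4, -0.7, 0.6, -17.3], [3.3, 3.6, 0.4, -0.7, 0.6, -17.9], [3.3, 3.6, 0.4, -0.7, 0.6, -17.9]]]
[[[0.0, -0.0, 0.4, 0.0, 0.0, 0.0], [0.0, -0.0, 1.3, 0.0, 0.0, 0.0], [0.1, -0.0, 2.4, 0.0, 0.0, 0.0], [0.1, -0.0, 3.6, 0.0, 0.0, 0.0], [0.2, -0.0, 4.5, 0.0, 0.0, 0.0], [0.2, -0.0, 4.9, 0.0, 0.0, 0.0]]]
```

Request:
arm_command([
  [[-0.6,0,-0.3,0,1,0],[-2.1,0,-1.1,0,3.6,0],[-4,0,-2.2,0,6.9,0],[-6,-0.1,-3.2,0,10.3,-0.1],[-7.5,-0.1,-4.1,0,12.8,-0.2],[-8.1,-0.1,-4.4,0,13.9,-0.2]],
])

```text
time: 18.02
tool_pos: [0.3526, -0.1405, 0.1647]
tcp_rot: [3.141, 0.082, 0.03]
wrist_force: [-0.6, -0.5, -1.8]
width: 0.0161
finger_force: 98.2
```

Request:
arm_command([
  [[0.2,0,0,0,0,-0.6],[0.6,-0.2,0,-0.2,0.1,-2.3],[1.3,-0.4,0,-0.4,0.2,-5],[2.3,-0.7,0.1,-0.7,0.3,-8.6],[3.4,-1.1,0.1,-1.1,0.5,-12.9],[4.7,-1.5,0.2,-1.5,0.6,-17.9],[6.2,-1.9,0.2,-1.9,0.8,-23.3]],
])

```text
time: 18.6
tool_pos: [0.4148, -0.1185, 0.1534]
tcp_rot: [-3.139, 0.075, 0.445]
wrist_force: [0.4, 0.1, -1.6]
width: 0.0161
finger_force: 98.1
```

Request:
arm_command([
  [[1.6,0.2,0.1,-0.4,0.2,-5.8],[3.3,0.3,0.2,-0.8,0.4,-11.9],[5,0.5,0.2,-1.2,0.6,-18.1],[6.7,0.7,0.3,-1.6,0.9,-24.3],[8.3,0.9,0.4,-1.9,1.1,-30.4],[9.9,1,0.5,-2.2,1.3,-36.2],[11.4,1.2,0.6,-2.5,1.4,-41.6]],
])

```text
time: 19.18
tool_pos: [0.5227, -0.0808, 0.1385]
tcp_rot: [-3.138, 0.048, 1.174]
wrist_force: [0.5, -0.1, -3.4]
width: 0.0165
finger_force: 98.1
```

Request:
arm_command([
  [[0.9,1,0.1,-0.2,0.2,-5],[1.7,1.9,0.2,-0.4,0.3,-9.3],[2.4,2.6,0.3,-0.5,0.5,-12.9],[2.9,3.2,0.4,-0.6,0.6,-15.6],[3.2,3.5,0.4,-0.7,0.6,-17.3],[3.3,3.6,0.4,-0.7,0.6,-17.9],[3.3,3.6,0.4,-0.7,0.6,-17.9]],
])

```text
time: 19.77
tool_pos: [0.5677, -0.0653, 0.1332]
tcp_rot: [-3.137, 0.036, 1.481]
wrist_force: [0.1, -0.9, -2.3]
width: 0.0164
finger_force: 98.1
```

```bash
python3 - <<'E'
from h import *
t,o=tipnow();print(t,o["tcp_rot"],o["wrist_force"],o["time"])
for a,p,r in hashes(): print(a,p) if a<460 else 0
calls((sp([.5815,.0835,.0415],1.48,2),6))
E
```

```text
[0.58104167 0.08362745 0.08862053] [-3.13731887  0.03597785  1.48063147] [ 0.10568423 -0.90615768 -2.30661776] 19.7667
444 [655.6  98.8]
437 [585.2 153.6]
271 [ 197.7 -792.8]
[[[0.0, 0.0, 0.4, -0.0, 0.0, -0.0], [0.0, 0.0, 1.2, -0.1, 0.0, -0.0], [0.1, 0.0, 2.4, -0.1, 0.0, -0.0], [0.1, 0.0, 3.5, -0.2, 0.0, -0.0], [0.2, 0.0, 4.4, -0.2, 0.1, -0.0], [0.2, 0.1, 4.8, -0.2, 0.1, -0.0]]]
```

Request:
arm_command([
  [[0,0,1.2,0,0,0],[0.1,0,2.8,-0.2,0,0],[0.2,0.1,4,-0.2,0,0],[0.2,0.1,4.6,-0.2,0.1,0],[0.2,0.1,4.8,-0.2,0.1,0],[0.2,0.1,4.95,-0.2,0.1,0],[0.2,0.1,4.95,-0.2,0.1,0]],
])

```text
time: 20.4
tool_pos: [0.5686, -0.066, 0.0857]
tcp_rot: [3.139, 0.034, 1.479]
wrist_force: [0.3, -0.4, -2.2]
width: 0.0164
finger_force: 98.1
```

```bash
python3 - <<'E'
from h import *
t,o=tipnow();print(t,o["tcp_rot"],o["wrist_force"],o["time"])
E
```

```text
[0.58245759 0.08291272 0.04135413] [3.13910241 0.03433252 1.4786879 ] [ 0.28991896 -0.36544962 -2.21336086] 20.4
```

Request:
arm_command([
  [[0,0,0.1,0,0,0],[0,0,0.2,0,0,0],[1,0,0.17,0,0,0],[2,0,0.14,0,0,0],[3,0,0.1,0,0,0],[4,0,0.07,0,0,0],[5,0,0.04,0,0,0],[6,0,0,0,0,0]],
])

```text
time: 21.07
tool_pos: [0.5741, -0.0048, 0.0836]
tcp_rot: [3.139, 0.034, 1.479]
wrist_force: [-0.5, -0.8, -0.4]
width: 0.0163
finger_force: 98.4
```

Request:
arm_command([
  [[0.8,0,-0.03,0,0,0],[1.6,0,-0.05,0,0,0],[2.4,0,-0.08,0,0,0],[3.2,0,-0.1,0,0,0],[4,0,-0.13,0,0,0],[4.8,0,-0.16,0,0,0],[5.3,0,-0.17,0,0,0],[5.3,0,-0.17,0,0,0]],
])

```text
time: 21.73
tool_pos: [0.5789, 0.0479, 0.0832]
tcp_rot: [3.14, 0.033, 1.48]
wrist_force: [1.0, 1.0, -0.7]
width: 0.0167
finger_force: 98.5
```

```bash
python3 - <<'E'
from h import *
t,o=tipnow();print(t,o["tcp_rot"],o["wrist_force"],o["time"])
d=np.array([.09,.996]);print("g y",d@(t[:2]-[.567,.110]))
for a,p,r in hashes(): print(a,p) if a<460 else 0
E
```

```text
[0.59252394 0.19688573 0.03899091] [3.13955048 0.03349519 1.47990661] [ 0.99033133  0.98192096 -0.73569677] 21.7333
g y 0.08883533730145074
263 [ 197.5 -792.4]
```

Request:
arm_command([
  [[0.4,0,-0.02,0,0,0],[0.8,0,-0.03,0,0,0],[1.1,0,-0.04,0,0,0],[1.3,0,-0.05,0,0,0],[1.3,0,-0.05,0,0,0]],
])

```text
time: 22.2
tool_pos: [0.58, 0.06, 0.0833]
tcp_rot: [3.139, 0.034, 1.479]
wrist_force: [-0.0, 0.8, 0.3]
width: 0.0163
finger_force: 98.5
```

Request:
arm_command([
  [[-0.1,0,-0.3,0,0.5,0],[-0.2,0,-0.6,0,1.5,0],[-0.35,0,-0.8,0,2.5,0],[-0.5,0,-1,0,3.6,0],[-0.65,0,-1.2,0,4.8,0],[-0.8,0,-1.4,0,5.9,0],[-0.8,0,-1.4,0,5.9,0]],
])

```text
time: 22.78
tool_pos: [0.5794, 0.051, 0.0981]
tcp_rot: [3.139, -0.07, 1.478]
wrist_force: [-0.4, -0.1, -3.2]
width: 0.0168
finger_force: 98.0
```

Request:
arm_command([
  [[-0.2,0,-0.4,0,1.3,0],[-0.5,0,-0.8,0,2.6,0],[-0.8,0,-1.2,0,4,0],[-1.1,0,-1.7,0,5.5,0],[-1.4,0,-2.2,0,7.5,0],[-1.7,0,-2.7,0,9,0],[-1.7,0,-2.7,0,9,0]],
])

```text
time: 23.37
tool_pos: [0.578, 0.0317, 0.1246]
tcp_rot: [3.137, -0.227, 1.478]
wrist_force: [0.7, -0.6, -2.4]
width: 0.0162
finger_force: 98.1
```

```bash
python3 - <<'E'
from h import *
t,o=tipnow();print(t,o["tcp_rot"],o["wrist_force"],o["time"])
s=optics.snapshot("top")
p=s["pixels"][130:260,140:270,::-1];q=optics.snapshot("scene")["pixels"][100:230,230:370,::-1]
cv2.imwrite("pics/l.png",np.hstack([cv2.resize(p,(390,390),interpolation=2),cv2.resize(q,(410,390),interpolation=2)]))
calls((sp([.605,-.235,.125],0.03,-13),24))
for a,p,r in hashes(s): print(a,p) if a<530 else 0
E
```

```text
[0.59263382 0.18693844 0.12047026] [ 3.13744009 -0.22721039  1.47785161] [ 0.66885343 -0.56235914 -2.43554783] 23.3667
[[[-0.1, -0.0, -0.0, -0.1, -0.0, 0.4], [-0.5, -0.2, -0.1, -0.4, -0.0, 1.6], [-1.2, -0.4, -0.3, -0.8, -0.0, 3.5], [-2.0, -0.8, -0.5, -1.4, -0.0, 6.0], [-3.1, -1.2, -0.8, -2.1, -0.0, 9.1], [-4.3, -1.6, -1.1, -2.9, -0.0, 12.6], [-5.6, -2.1, -1.4, -3.8, -0.0, 16.6], [-7.1, -2.7, -1.8, -4.8, -0.0, 21.0]]]
[[[-1.7, 0.0, -0.4, -1.0, -0.0, 4.6], [-3.4, 0.1, -0.8, -2.2, -0.0, 9.4], [-5.2, 0.2, -1.3, -3.3, -0.0, 14.4], [-7.0, 0.2, -1.8, -4.4, -0.0, 19.5], [-8.9, 0.2, -2.2, -5.6, -0.0, 24.5], [-10.6, 0.3, -2.7, -6.7, -0.0, 29.5], [-12.4, 0.4, -3.1, -7.8, -0.0, 34.3], [-14.1, 0.4, -3.5, -8.9, -0.0, 38.9]]]
[[[-1.2, 1.1, -0.3, -1.0, 0.0, 4.3], [-2.2, 2.1, -0.6, -1.9, 0.0, 8.3], [-3.2, 2.9, -0.8, -2.7, 0.0, 11.9], [-4.0, 3.7, -1.0, -3.4, 0.0, 15.0], [-4.7, 4.3, -1.2, -4.0, 0.0, 17.5], [-5.2, 4.8, -1.3, -4.4, 0.0, 19.4], [-5.6, 5.1, -1.4, -4.7, 0.0, 20.6], [-5.7, 5.2, -1.4, -4.8, 0.0, 21.0]]]
418 [657.8  98.4]
454 [595.6 155.1]
269 [ 197.3 -792.8]
```

View pics/l.png

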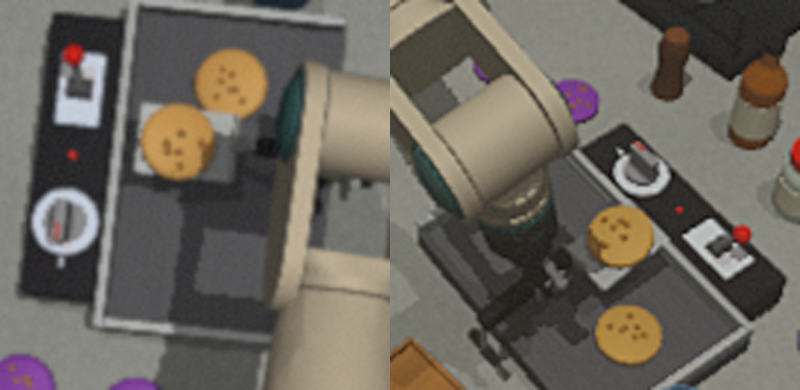

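The second hash brown is on the blade (crop (178,142)). Carrying it to the tray.

Request:
arm_command([
  [[-0.1,0,0,-0.1,0,0.4],[-0.5,-0.2,-0.1,-0.4,0,1.6],[-1.2,-0.4,-0.3,-0.8,0,3.5],[-2,-0.8,-0.5,-1.4,0,6],[-3.1,-1.2,-0.8,-2.1,0,9.1],[-4.3,-1.6,-1.1,-2.9,0,12.6],[-5.6,-2.1,-1.4,-3.8,0,16.6],[-7.1,-2.7,-1.8,-4.8,0,21]],
])

```text
time: 24.13
tool_pos: [0.5432, -0.0376, 0.1247]
tcp_rot: [3.141, -0.226, 1.099]
wrist_force: [0.0, -0.7, -3.1]
width: 0.0167
finger_force: 98.1
```

Request:
arm_command([
  [[-1.7,0,-0.4,-1,0,4.6],[-3.4,0.1,-0.8,-2.2,0,9.4],[-5.2,0.2,-1.3,-3.3,0,14.4],[-7,0.2,-1.8,-4.4,0,19.5],[-8.9,0.2,-2.2,-5.6,0,24.5],[-10.6,0.3,-2.7,-6.7,0,29.5],[-12.4,0.4,-3.1,-7.8,0,34.3],[-14.1,0.4,-3.5,-8.9,0,38.9]],
])

```text
time: 24.8
tool_pos: [0.481, -0.1695, 0.1273]
tcp_rot: [3.142, -0.227, 0.4]
wrist_force: [0.5, -0.3, -3.0]
width: 0.0164
finger_force: 98.1
```

Request:
arm_command([
  [[-1.2,1.1,-0.3,-1,0,4.3],[-2.2,2.1,-0.6,-1.9,0,8.3],[-3.2,2.9,-0.8,-2.7,0,11.9],[-4,3.7,-1,-3.4,0,15],[-4.7,4.3,-1.2,-4,0,17.5],[-5.2,4.8,-1.3,-4.4,0,19.4],[-5.7,5.2,-1.4,-4.8,0,21],[-5.7,5.2,-1.4,-4.8,0,21]],
])

```text
time: 25.47
tool_pos: [0.448, -0.2401, 0.1281]
tcp_rot: [-3.141, -0.227, 0.028]
wrist_force: [0.4, -0.1, -3.8]
width: 0.0165
finger_force: 98.0
```

```bash
python3 - <<'E'
from h import *
t,o=tipnow();print(t,o["tcp_rot"],o["wrist_force"],o["time"])
calls((sp([.615,-.235,.05],0.03,0),7),(sp([.615,-.235,.0085],0.03,19),8))
E
```

```text
[ 0.60386701 -0.2357639   0.12383715] [-3.14088327 -0.22658312  0.02768338] [ 0.4452384  -0.14604308 -3.78882781] 25.4667
[[[0.0, -0.0, 0.2, -0.0, -0.7, -0.0], [0.1, -0.0, 0.8, -0.0, -2.6, -0.0], [0.3, -0.0, 1.6, -0.0, -5.1, -0.0], [0.4, -0.0, 2.5, -0.0, -7.9, -0.1], [0.6, -0.0, 3.3, -0.0, -10.4, -0.1], [0.7, -0.0, 3.9, -0.0, -12.3, -0.1], [0.7, -0.0, 4.2, -0.0, -13.0, -0.1]]]
[[[0.1, -0.0, -0.0, -0.0, -0.8, -0.0], [0.3, 0.0, -0.1, 0.0, -3.0, -0.0], [0.7, -0.0, -0.2, 0.0, -6.0, -0.0], [1.0, 0.0, -0.3, 0.0, -9.5, -0.0], [1.4, 0.0, -0.4, 0.0, -13.0, -0.0], [1.8, -0.0, -0.5, 0.0, -16.0, -0.0], [2.0, -0.0, -0.5, 0.0, -18.2, -0.0], [2.1, -0.0, -0.6, 0.0, -19.0, -0.0]]]
```

Request:
arm_command([
  [[0,0,0.2,0,-0.7,0],[0.1,0,0.8,0,-2.6,0],[0.3,0,1.6,0,-5.1,0],[0.4,0,2.5,0,-7.9,0],[0.6,0,3.3,0,-10.4,0],[0.7,0,3.9,0,-12.3,0],[0.7,0,4.2,0,-13,0]],
])

```text
time: 26.05
tool_pos: [0.4655, -0.2381, 0.0877]
tcp_rot: [-3.14, 0.003, 0.032]
wrist_force: [0.5, -0.0, -2.6]
width: 0.0165
finger_force: 98.0
```

Request:
arm_command([
  [[0.1,0,0,0,-0.8,0],[0.3,0,-0.1,0,-3,0],[0.7,0,-0.2,0,-6,0],[1,0,-0.3,0,-9.5,0],[1.4,0,-0.4,0,-13,0],[1.8,0,-0.5,0,-16,0],[2,0,-0.5,0,-18.2,0],[2.1,0,-0.6,0,-19,0]],
])

```text
time: 26.72
tool_pos: [0.4865, -0.238, 0.0947]
tcp_rot: [-3.141, 0.333, 0.032]
wrist_force: [0.2, 0.0, -2.2]
width: 0.0162
finger_force: 98.0
```

Request:
arm_command([
  [[0,0,0.15,0,0,0],[-0.6,0,0.3,0,0,0],[-1.3,0,0.5,0,0,0],[-2.1,0,0.8,0,0,0],[-3,-0.1,1.1,0,0,0],[-4,-0.1,1.5,0,0,0]],
])

```text
time: 27.22
tool_pos: [0.4419, -0.2387, 0.0943]
tcp_rot: [-3.141, 0.33, 0.03]
wrist_force: [0.7, -0.0, -3.3]
width: 0.0163
finger_force: 98.1
```

Request:
arm_command([
  [[-1,0,0.3,0,0,0],[-1.9,-0.1,0.7,0,0,0],[-2.8,-0.1,1,0,0,0],[-3.4,-0.1,1.2,0,0,0],[-3.9,-0.1,1.3,0,0,0],[-4,-0.1,1.4,0,0,0]],
])

```text
time: 27.72
tool_pos: [0.4, -0.2392, 0.0942]
tcp_rot: [-3.141, 0.331, 0.03]
wrist_force: [0.8, 0.2, -2.1]
width: 0.0165
finger_force: 98.2
```

Request:
arm_command([
  [[-0.3,0,-0.3,0,1,0],[-1.2,0,-1.1,0,3.6,0],[-2.4,0,-2.2,0,6.9,0],[-3.6,-0.1,-3.2,0,10.3,0],[-4.6,-0.1,-4.1,0,12.8,0],[-5,-0.1,-4.4,0,13.9,0]],
])

```text
time: 28.22
tool_pos: [0.3677, -0.2396, 0.1539]
tcp_rot: [3.14, 0.083, 0.03]
wrist_force: [0.4, 1.1, -0.9]
width: 0.0163
finger_force: 98.2
```

```bash
python3 - <<'E'
from h import *
t,o=tipnow();print(t,o["tcp_rot"],o["wrist_force"],o["time"])
s=optics.snapshot("top")
p=s["pixels"][130:260,140:400,::-1];q=optics.snapshot("scene")["pixels"][200:330,140:310,::-1]
cv2.imwrite("pics/m.png",np.hstack([cv2.resize(p,(440,220),interpolation=2),cv2.resize(q,(288,220),interpolation=2)]))
for a,p,r in hashes(s): print(a,p) if a<530 else 0
calls((sp([.6525,.0288,.09],1.48,2),20))
E
```

```text
[ 0.51480721 -0.23526931  0.10224899] [3.13954326 0.08346377 0.0296701 ] [ 0.41142985  1.14443076 -0.88283707] 28.2167
446 [655.8  98.8]
273 [ 197.8 -792.9]
[[[0.2, -0.1, -0.0, -0.0, 0.0, -0.6], [0.8, -0.3, -0.0, -0.2, 0.1, -2.3], [1.7, -0.7, -0.0, -0.4, 0.2, -5.0], [2.9, -1.2, -0.1, -0.7, 0.3, -8.6], [4.3, -1.7, -0.1, -1.1, 0.5, -12.9], [5.9, -2.4, -0.1, -1.4, 0.6, -17.9], [7.8, -3.1, -0.2, -1.8, 0.8, -23.3]]]
[[[2.1, 0.0, -0.0, -0.4, 0.2, -5.8], [4.3, 0.1, -0.0, -0.8, 0.4, -11.9], [6.5, 0.2, -0.1, -1.2, 0.6, -18.1], [8.7, 0.2, -0.1, -1.6, 0.9, -24.3], [10.9, 0.3, -0.1, -1.9, 1.1, -30.4], [13.0, 0.3, -0.1, -2.2, 1.3, -36.2], [14.9, 0.4, -0.2, -2.4, 1.4, -41.7]]]
[[[1.3, 1.2, 0.0, -0.2, 0.2, -5.0], [2.4, 2.3, 0.1, -0.4, 0.3, -9.3], [3.4, 3.1, 0.1, -0.5, 0.5, -12.9], [4.1, 3.8, 0.2, -0.6, 0.6, -15.6], [4.5, 4.2, 0.2, -0.7, 0.6, -17.3], [4.7, 4.4, 0.2, -0.7, 0.6, -17.9], [4.7, 4.4, 0.2, -0.7, 0.6, -17.9]]]
```

View pics/m.png

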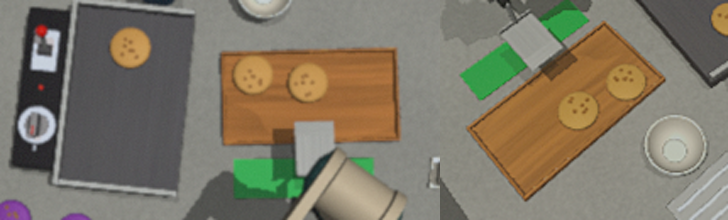

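Two hash browns lie in the tray at crop (253,75) and (307,82). The last one is still at (0.656, 0.099).

Request:
arm_command([
  [[0.2,-0.1,0,0,0,-0.6],[0.8,-0.3,0,-0.2,0.1,-2.3],[1.7,-0.7,0,-0.4,0.2,-5],[2.9,-1.2,-0.1,-0.7,0.3,-8.6],[4.3,-1.7,-0.1,-1.1,0.5,-12.9],[5.9,-2.4,-0.1,-1.4,0.6,-17.9],[7.8,-3.1,-0.2,-1.8,0.8,-23.3]],
])

```text
time: 28.9
tool_pos: [0.4456, -0.2046, 0.1448]
tcp_rot: [-3.137, 0.076, 0.445]
wrist_force: [0.2, -0.5, -1.9]
width: 0.0162
finger_force: 98.1
```

Request:
arm_command([
  [[2.1,0,0,-0.4,0.2,-5.8],[4.3,0.1,0,-0.8,0.4,-11.9],[6.5,0.2,-0.1,-1.2,0.6,-18.1],[8.7,0.2,-0.1,-1.6,0.9,-24.3],[10.9,0.3,-0.1,-1.9,1.1,-30.4],[13,0.3,-0.1,-2.2,1.3,-36.2],[14.9,0.4,-0.2,-2.4,1.4,-41.7]],
])

```text
time: 29.48
tool_pos: [0.5823, -0.1441, 0.1349]
tcp_rot: [-3.134, 0.046, 1.176]
wrist_force: [-0.0, -0.6, -1.5]
width: 0.0165
finger_force: 98.1
```

Request:
arm_command([
  [[1.3,1.2,0,-0.2,0.2,-5],[2.4,2.3,0.1,-0.4,0.3,-9.3],[3.4,3.1,0.1,-0.5,0.5,-12.9],[4.1,3.8,0.2,-0.6,0.6,-15.6],[4.5,4.2,0.2,-0.7,0.6,-17.3],[4.7,4.4,0.2,-0.7,0.6,-17.9],[4.7,4.4,0.2,-0.7,0.6,-17.9],[4.7,4.4,0.2,-0.7,0.6,-17.9]],
])

```text
time: 30.15
tool_pos: [0.6397, -0.1201, 0.1325]
tcp_rot: [-3.136, 0.034, 1.48]
wrist_force: [-0.1, -0.8, -2.2]
width: 0.0161
finger_force: 98.1
```

```bash
python3 - <<'E'
from h import *
t,o=tipnow();print(t,o["tcp_rot"],o["wrist_force"],o["time"])
for a,p,r in hashes(): print(a,p) if a<460 else 0
calls((sp([.6525,.0288,.0405],1.48,2),6))
E
```

```text
[0.65307393 0.02884518 0.08814817] [-3.13577536  0.03399305  1.47979939] [-0.0740037  -0.84077731 -2.15447034] 30.15
440 [655.8  99.1]
250 [ 589.6 -138.5]
274 [ 197.5 -792.9]
[[[0.0, -0.0, 0.4, -0.0, -0.0, -0.0], [0.0, -0.0, 1.2, -0.1, -0.0, -0.0], [0.1, -0.0, 2.4, -0.2, -0.0, -0.0], [0.1, -0.0, 3.5, -0.2, -0.0, -0.0], [0.2, -0.0, 4.4, -0.3, -0.0, -0.0], [0.2, -0.0, 4.8, -0.3, -0.0, -0.0]]]
```

Request:
arm_command([
  [[0,0,1.2,0,0,0],[0.1,0,2.8,-0.2,0,0],[0.2,0,4,-0.2,0,0],[0.2,0,4.5,-0.3,0,0],[0.2,0,4.7,-0.3,0,0],[0.2,0,4.8,-0.3,0,0],[0.2,0,4.8,-0.3,0,0]],
])

```text
time: 30.78
tool_pos: [0.6399, -0.12, 0.0855]
tcp_rot: [3.14, 0.034, 1.48]
wrist_force: [0.0, 0.3, -1.7]
width: 0.0166
finger_force: 98.2
```

```bash
python3 - <<'E'
from h import *
t,o=tipnow();print(t,o["tcp_rot"],o["wrist_force"],o["time"])
E
```

```text
[0.65351916 0.02895125 0.04118956] [3.14031841 0.03404527 1.47998835] [ 0.01047865  0.28938034 -1.66876203] 30.7833
```

Request:
arm_command([
  [[0,0,0.1,0,0,0],[0,0,0.19,0,0,0],[1,0,0.16,0,0,0],[2,0,0.13,0,0,0],[3,0,0.09,0,0,0],[4,0,0.06,0,0,0],[5,0,0.03,0,0,0],[6,0,-0.01,0,0,0]],
])

```text
time: 31.45
tool_pos: [0.6454, -0.0588, 0.0835]
tcp_rot: [3.14, 0.034, 1.481]
wrist_force: [-0.1, -1.2, 0.5]
width: 0.0162
finger_force: 98.5
```

Request:
arm_command([
  [[1,0,-0.03,0,0,0],[2,0,-0.07,0,0,0],[3,0,-0.1,0,0,0],[4,0,-0.13,0,0,0],[5,0,-0.17,0,0,0],[6,0,-0.2,0,0,0],[6,0,-0.2,0,0,0]],
])

```text
time: 32.03
tool_pos: [0.6507, 0.0021, 0.083]
tcp_rot: [3.141, 0.033, 1.482]
wrist_force: [1.1, 0.8, 1.4]
width: 0.0163
finger_force: 98.5
```

Request:
arm_command([
  [[0.8,0,-0.03,0,0,0],[1.6,0,-0.05,0,0,0],[2.4,0,-0.08,0,0,0],[3.2,0,-0.1,0,0,0],[4,0,-0.13,0,0,0],[4,0,-0.13,0,0,0]],
])

```text
time: 32.53
tool_pos: [0.6543, 0.0414, 0.083]
tcp_rot: [3.141, 0.033, 1.482]
wrist_force: [0.6, 1.5, -0.0]
width: 0.0167
finger_force: 98.6
```

```bash
python3 - <<'E'
from h import *
t,o=tipnow();print(t,o["tcp_rot"],o["wrist_force"],o["time"])
d=np.array([.09,.996]);print("g y",d@(t[:2]-[.567,.110]))
E
```

```text
[0.66761036 0.19045825 0.03882127] [3.14096568 0.03301622 1.48165951] [ 0.61240386  1.52781993 -0.00512042] 32.5333
g y 0.08919135431056585
```

Request:
arm_command([
  [[0.4,0,-0.02,0,0,0],[0.8,0,-0.03,0,0,0],[1.1,0,-0.04,0,0,0],[1.3,0,-0.05,0,0,0],[1.3,0,-0.05,0,0,0]],
])

```text
time: 32.95
tool_pos: [0.6554, 0.0529, 0.0831]
tcp_rot: [3.141, 0.033, 1.48]
wrist_force: [0.3, 0.2, 1.2]
width: 0.0167
finger_force: 98.7
```

Request:
arm_command([
  [[-0.1,0,-0.3,0,0.5,0],[-0.2,0,-0.6,0,1.5,0],[-0.35,0,-0.8,0,2.5,0],[-0.5,0,-1,0,3.6,0],[-0.65,0,-1.2,0,4.8,0],[-0.8,0,-1.4,0,5.9,0],[-0.8,0,-1.4,0,5.9,0]],
])

```text
time: 33.53
tool_pos: [0.6548, 0.0437, 0.0978]
tcp_rot: [3.14, -0.07, 1.479]
wrist_force: [-0.3, -0.7, -3.2]
width: 0.016
finger_force: 98.1
```

Request:
arm_command([
  [[-0.2,0,-0.4,0,1.3,0],[-0.5,0,-0.8,0,2.6,0],[-0.8,0,-1.2,0,4,0],[-1.1,0,-1.7,0,5.5,0],[-1.4,0,-2.2,0,7.5,0],[-1.7,0,-2.7,0,9,0],[-1.7,0,-2.7,0,9,0]],
])

```text
time: 34.12
tool_pos: [0.6534, 0.0243, 0.1245]
tcp_rot: [3.139, -0.228, 1.479]
wrist_force: [0.1, -0.8, -2.6]
width: 0.0163
finger_force: 98.1
```

```bash
python3 - <<'E'
from h import *
t,o=tipnow();print(t,o["tcp_rot"],o["wrist_force"],o["time"])
s=optics.snapshot("top");print("tip px",proj(s,t))
for a,p,r in hashes(s): print(a,p) if a<530 else 0
for a,p,r in hashes(s,z=.115): print("z.115",a,p) if a<530 else 0
calls((sp([.605,-.335,.125],0.03,-13),30))
E
```

```text
[0.66787608 0.17953036 0.12041464] [ 3.13893013 -0.22758599  1.47855255] [ 0.0916204  -0.84241324 -2.62809831] 34.1167
tip px [188.55332087 150.343571  ]
452 [674.7 147. ]
271 [ 197.7 -792.8]
z.115 452 [665.  140.9]
z.115 271 [ 206.8 -761.8]
[[[-0.1, -0.1, -0.0, -0.1, -0.0, 0.3], [-0.5, -0.2, -0.1, -0.2, -0.0, 1.0], [-1.0, -0.5, -0.3, -0.5, -0.0, 2.3], [-1.8, -0.8, -0.4, -0.9, -0.0, 3.9], [-2.8, -1.3, -0.7, -1.4, -0.0, 6.0], [-3.9, -1.8, -1.0, -1.9, -0.0, 8.4], [-5.1, -2.3, -1.3, -2.6, -0.0, 11.2], [-6.5, -3.0, -1.6, -3.2, -0.0, 14.2]]]
[[[-1.6, -0.3, -0.4, -0.8, -0.0, 3.3], [-3.4, -0.6, -0.8, -1.6, -0.0, 6.8], [-5.2, -0.9, -1.3, -2.4, -0.0, 10.5], [-7.1, -1.2, -1.7, -3.3, -0.0, 14.3], [-9.0, -1.5, -2.2, -4.2, -0.0, 18.2], [-11.0, -1.9, -2.7, -5.1, -0.0, 22.2], [-13.0, -2.2, -3.2, -6.0, -0.0, 26.3], [-15.0, -2.6, -3.7, -6.9, -0.0, 30.3]]]
[[[-1.9, 0.8, -0.5, -0.9, -0.0, 4.0], [-3.7, 1.5, -0.9, -1.8, -0.0, 7.9], [-5.5, 2.2, -1.3, -2.7, -0.0, 11.8], [-7.2, 3.0, -1.8, -3.5, -0.0, 15.4], [-8.8, 3.6, -2.2, -4.3, -0.0, 18.9], [-10.4, 4.2, -2.5, -5.1, -0.0, 22.2], [-11.8, 4.8, -2.9, -5.8, -0.0, 25.2], [-13.0, 5.3, -3.2, -6.4, -0.0, 28.0]]]
[[[-0.8, 1.0, -0.2, -0.6, 0.0, 2.4], [-1.4, 1.8, -0.4, -1.0, 0.0, 4.5], [-2.0, 2.4, -0.5, -1.4, 0.0, 6.2], [-2.4, 2.9, -0.6, -1.7, 0.0, 7.4], [-2.6, 3.2, -0.7, -1.9, 0.0, 8.2], [-2.7, 3.4, -0.7, -1.9, 0.0, 8.4], [-2.7, 3.4, -0.7, -1.9, 0.0, 8.4], [-2.7, 3.4, -0.7, -1.9, 0.0, 8.4]]]
```

Request:
arm_command([
  [[-0.1,-0.1,0,-0.1,0,0.3],[-0.5,-0.2,-0.1,-0.2,0,1],[-1,-0.5,-0.3,-0.5,0,2.3],[-1.8,-0.8,-0.4,-0.9,0,3.9],[-2.8,-1.3,-0.7,-1.4,0,6],[-3.9,-1.8,-1,-1.9,0,8.4],[-5.1,-2.3,-1.3,-2.6,0,11.2],[-6.5,-3,-1.6,-3.2,0,14.2]],
])

```text
time: 34.83
tool_pos: [0.6164, -0.0386, 0.1242]
tcp_rot: [-3.141, -0.226, 1.222]
wrist_force: [0.6, 0.2, -2.5]
width: 0.0169
finger_force: 98.1
```

Request:
arm_command([
  [[-1.6,-0.3,-0.4,-0.8,0,3.3],[-3.4,-0.6,-0.8,-1.6,0,6.8],[-5.2,-0.9,-1.3,-2.4,0,10.5],[-7.1,-1.2,-1.7,-3.3,0,14.3],[-9,-1.5,-2.2,-4.2,0,18.2],[-11,-1.9,-2.7,-5.1,0,22.2],[-13,-2.2,-3.2,-6,0,26.3],[-15,-2.6,-3.7,-6.9,0,30.3]],
])

```text
time: 35.5
tool_pos: [0.5391, -0.1757, 0.1266]
tcp_rot: [-3.14, -0.225, 0.677]
wrist_force: [-0.2, -0.4, -2.9]
width: 0.0164
finger_force: 98.1
```

Request:
arm_command([
  [[-1.9,0.8,-0.5,-0.9,0,4],[-3.7,1.5,-0.9,-1.8,0,7.9],[-5.5,2.2,-1.3,-2.7,0,11.8],[-7.2,3,-1.8,-3.5,0,15.4],[-8.8,3.6,-2.2,-4.3,0,18.9],[-10.4,4.2,-2.5,-5.1,0,22.2],[-11.8,4.8,-2.9,-5.8,0,25.2],[-13,5.3,-3.2,-6.4,0,28]],
])

```text
time: 36.17
tool_pos: [0.4686, -0.3012, 0.1286]
tcp_rot: [-3.14, -0.224, 0.176]
wrist_force: [-0.2, -0.2, -3.2]
width: 0.0162
finger_force: 98.1
```

Request:
arm_command([
  [[-0.8,1,-0.2,-0.6,0,2.4],[-1.4,1.8,-0.4,-1,0,4.5],[-2,2.4,-0.5,-1.4,0,6.2],[-2.4,2.9,-0.6,-1.7,0,7.4],[-2.6,3.2,-0.7,-1.9,0,8.2],[-2.7,3.4,-0.7,-1.9,0,8.4],[-2.7,3.4,-0.7,-1.9,0,8.4],[-2.7,3.4,-0.7,-1.9,0,8.4]],
])

```text
time: 36.83
tool_pos: [0.449, -0.3382, 0.1292]
tcp_rot: [-3.139, -0.224, 0.032]
wrist_force: [0.3, 0.5, -3.1]
width: 0.0166
finger_force: 98.1
```

```bash
python3 - <<'E'
from h import *
t,o=tipnow();print(t,o["tcp_rot"],o["wrist_force"],o["time"])
s=optics.snapshot("top")
for a,p,r in hashes(s,z=.11): print(a,p) if a<600 else 0
calls((sp([.615,-.335,.05],0.03,0),7),(sp([.615,-.335,.0085],0.03,19),8))
E
```

```text
[ 0.60482547 -0.33310599  0.12459485] [-3.13904566 -0.22422416  0.03218459] [ 0.28151921  0.46759517 -3.1345692 ] 36.8333
561 [725.9 748.6]
280 [ 206.1 -764.6]
[[[0.0, 0.0, 0.2, -0.0, -0.7, 0.0], [0.1, 0.0, 0.8, -0.0, -2.6, 0.0], [0.2, 0.1, 1.7, -0.1, -5.1, 0.1], [0.4, 0.1, 2.6, -0.1, -7.8, 0.1], [0.5, 0.2, 3.4, -0.1, -10.3, 0.1], [0.5, 0.2, 4.0, -0.2, -12.1, 0.1], [0.6, 0.2, 4.2, -0.2, -12.8, 0.2]]]
[[[0.1, -0.0, -0.0, -0.0, -0.8, -0.0], [0.3, -0.0, -0.1, 0.0, -3.0, -0.0], [0.7, -0.0, -0.2, 0.0, -6.0, -0.0], [1.0, -0.0, -0.3, 0.0, -9.5, -0.0], [1.4, -0.0, -0.4, 0.0, -13.0, -0.0], [1.8, -0.0, -0.5, 0.0, -16.0, -0.0], [2.0, -0.0, -0.5, 0.0, -18.2, -0.0], [2.1, -0.0, -0.6, 0.0, -19.0, -0.0]]]
```

Request:
arm_command([
  [[0,0,0.2,0,-0.7,0],[0.1,0,0.8,0,-2.6,0],[0.2,0.1,1.7,-0.1,-5.1,0],[0.4,0.1,2.6,-0.1,-7.8,0.1],[0.5,0.2,3.4,-0.1,-10.3,0.1],[0.5,0.2,4,-0.2,-12.1,0.1],[0.6,0.2,4.2,-0.2,-12.8,0.1]],
])

```text
time: 37.47
tool_pos: [0.4645, -0.339, 0.0882]
tcp_rot: [-3.141, 0.002, 0.031]
wrist_force: [-0.4, 0.2, -2.8]
width: 0.0165
finger_force: 98.0
```

Request:
arm_command([
  [[0.1,0,0,0,-0.8,0],[0.3,0,-0.1,0,-3,0],[0.7,0,-0.2,0,-6,0],[1,0,-0.3,0,-9.5,0],[1.4,0,-0.4,0,-13,0],[1.8,0,-0.5,0,-16,0],[2,0,-0.5,0,-18.2,0],[2.1,0,-0.6,0,-19,0]],
])

```text
time: 38.13
tool_pos: [0.4858, -0.339, 0.0955]
tcp_rot: [3.141, 0.332, 0.031]
wrist_force: [0.5, 0.1, -3.3]
width: 0.0164
finger_force: 98.0
```

Request:
arm_command([
  [[0,0,0.15,0,0,0],[-0.6,0,0.3,0,0,0],[-1.3,0,0.5,0,0,0],[-2.1,0,0.8,0,0,0],[-3,-0.1,1.1,0,0,0],[-4,-0.1,1.5,0,0,0]],
])

```text
time: 38.63
tool_pos: [0.441, -0.3397, 0.0952]
tcp_rot: [3.14, 0.329, 0.029]
wrist_force: [0.8, -0.2, -2.8]
width: 0.0159
finger_force: 98.1
```

Request:
arm_command([
  [[-1,0,0.3,0,0,0],[-1.9,-0.1,0.7,0,0,0],[-2.8,-0.1,1,0,0,0],[-3.4,-0.1,1.2,0,0,0],[-3.9,-0.1,1.3,0,0,0],[-4,-0.1,1.4,0,0,0]],
])

```text
time: 39.13
tool_pos: [0.3991, -0.3401, 0.095]
tcp_rot: [3.14, 0.33, 0.028]
wrist_force: [0.7, -0.6, -2.8]
width: 0.0166
finger_force: 98.2
```

Request:
arm_command([
  [[-0.3,0,-0.3,0,1,0],[-1.2,0,-1.1,0,3.6,0],[-2.4,0,-2.2,0,6.9,0],[-3.6,-0.1,-3.2,0,10.3,0],[-4.6,-0.1,-4.1,0,12.8,0],[-5,-0.1,-4.4,0,13.9,0]],
])

```text
time: 39.63
tool_pos: [0.3666, -0.3405, 0.1549]
tcp_rot: [3.137, 0.083, 0.029]
wrist_force: [-0.0, -0.2, -2.4]
width: 0.0166
finger_force: 98.2
```

```bash
python3 - <<'E'
from h import *
t,o=tipnow();print(t,o["tcp_rot"],o["wrist_force"],o["time"])
s=optics.snapshot("top")
p=s["pixels"][130:260,140:400,::-1];q=optics.snapshot("scene")["pixels"][200:330,140:310,::-1]
cv2.imwrite("pics/n.png",np.hstack([cv2.resize(p,(440,220),interpolation=2),cv2.resize(q,(288,220),interpolation=2)]))
calls((np.array([.39,-.25,.16]),[np.pi,0,.85]) and ((np.array([.39,-.25,.16]),[np.pi,0,.85]),10),((np.array([.4186,-.2643,.12]),[np.pi,0,1.586]),10))
E
```

```text
[ 0.51381173 -0.33644844  0.10329795] [3.13711811 0.08300434 0.02884691] [-0.01639495 -0.17970038 -2.38182156] 39.6333
[[[0.1, -0.2, -0.0, -0.1, 0.1, -1.3], [0.3, -0.9, -0.1, -0.4, 0.5, -4.9], [0.6, -1.9, -0.2, -0.7, 1.1, -10.1], [0.9, -3.2, -0.3, -1.1, 1.8, -16.5], [1.3, -4.5, -0.4, -1.4, 2.5, -23.5]]]
[[[0.9, -1.1, -0.1, -0.2, 0.7, -7.0], [1.7, -2.0, -0.3, -0.4, 1.4, -13.4], [2.3, -2.8, -0.4, -0.4, 2.0, -18.6], [2.8, -3.4, -0.4, -0.4, 2.3, -22.2], [3.0, -3.6, -0.5, -0.4, 2.4, -23.5]]]
[[[0.0, 0.1, 0.1, 0.0, 0.0, -1.2], [0.1, 0.3, 0.4, 0.0, 0.0, -4.4], [0.2, 0.7, 0.9, 0.0, 0.0, -9.1], [0.3, 1.1, 1.4, 0.0, 0.0, -14.8], [0.4, 1.6, 2.0, 0.0, 0.0, -21.1]]]
[[[-0.0, 0.5, 0.6, 0.0, 0.0, -6.2], [-0.1, 0.9, 1.1, 0.0, 0.0, -12.0], [-0.1, 1.3, 1.6, 0.0, 0.0, -16.7], [-0.2, 1.5, 1.9, 0.0, 0.0, -19.9], [-0.2, 1.6, 2.0, 0.0, 0.0, -21.1]]]
```

View pics/n.png

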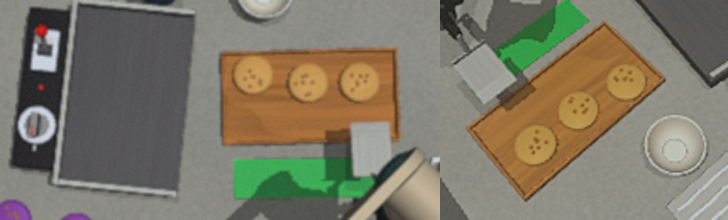

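All three hash browns are flat in the tray (crop (253,75), (307,82), (359,82)). Now I'll return the spatula to its rest.

Request:
arm_command([
  [[0.1,-0.2,0,-0.1,0.1,-1.3],[0.3,-0.9,-0.1,-0.4,0.5,-4.9],[0.6,-1.9,-0.2,-0.7,1.1,-10.1],[0.9,-3.2,-0.3,-1.1,1.8,-16.5],[1.3,-4.5,-0.4,-1.4,2.5,-23.5]],
])

```text
time: 40.15
tool_pos: [0.3792, -0.2932, 0.1534]
tcp_rot: [-3.137, 0.045, 0.448]
wrist_force: [-0.6, 0.1, -1.8]
width: 0.0164
finger_force: 98.2
```

Request:
arm_command([
  [[0.9,-1.1,-0.1,-0.2,0.7,-7],[1.7,-2,-0.3,-0.4,1.4,-13.4],[2.3,-2.8,-0.4,-0.4,2,-18.6],[2.8,-3.4,-0.4,-0.4,2.3,-22.2],[3,-3.6,-0.5,-0.4,2.4,-23.5]],
])

```text
time: 40.57
tool_pos: [0.3911, -0.2474, 0.1573]
tcp_rot: [-3.135, 0.0, 0.857]
wrist_force: [-0.4, -0.6, -2.2]
width: 0.0164
finger_force: 98.2
```

Request:
arm_command([
  [[0,0.1,0.1,0,0,-1.2],[0.1,0.3,0.4,0,0,-4.4],[0.2,0.7,0.9,0,0,-9.1],[0.3,1.1,1.4,0,0,-14.8],[0.4,1.6,2,0,0,-21.1]],
])

```text
time: 40.98
tool_pos: [0.4056, -0.2568, 0.1379]
tcp_rot: [-3.137, -0.001, 1.224]
wrist_force: [-0.2, -0.9, -2.3]
width: 0.0163
finger_force: 98.1
```

Request:
arm_command([
  [[0,0.5,0.6,0,0,-6.2],[-0.1,0.9,1.1,0,0,-12],[-0.1,1.3,1.6,0,0,-16.7],[-0.2,1.5,1.9,0,0,-19.9],[-0.2,1.6,2,0,0,-21.1],[-0.2,1.6,2,0,0,-21.1],[-0.2,1.6,2,0,0,-21.1]],
])

```text
time: 41.57
tool_pos: [0.4197, -0.2639, 0.1183]
tcp_rot: [-3.138, -0.003, 1.586]
wrist_force: [-0.1, -0.3, -1.6]
width: 0.0164
finger_force: 98.1
```

```bash
python3 - <<'E'
from h import *
t,o=tipnow();print(t,o["tool_pos"],o["tcp_rot"],o["wrist_force"],o["time"])
print(cmd([.4186,-.2643,.048],[np.pi,0,1.586]))
E
```

```text
[ 0.41726122 -0.11277418  0.07948069] [ 0.41968051 -0.26385352  0.1182985 ] [-3.13813031e+00 -2.52870091e-03  1.58591004e+00] [-0.11159464 -0.33334228 -1.59213939] 41.5667
[-0.06, -0.08, 7.03, -0.2, -0.14, -0.0]
```

Request:
arm_command([
  [[0,0,2,0,0,0],[-0.1,-0.1,4,0,-0.1,0],[-0.1,-0.1,5.5,0,-0.1,0],[-0.1,-0.1,6.5,0,-0.1,0],[-0.1,-0.1,7,0,-0.1,0],[-0.1,-0.1,7.2,0,-0.1,0],[-0.1,-0.1,7.3,0,-0.1,0],[-0.1,-0.1,7.3,0,-0.1,0]],
])

```text
time: 42.23
tool_pos: [0.4189, -0.265, 0.0463]
tcp_rot: [-3.14, 0.0, 1.587]
wrist_force: [-0.3, -0.6, -2.2]
width: 0.0165
finger_force: 98.3
```

Request:
arm_command([
  [[0,0,0.1,0,0,0],[0,0,0.15,0,0,0],[0,0,0.15,0,0,0]],
])

```text
time: 42.48
tool_pos: [0.4186, -0.2647, 0.0444]
tcp_rot: [-3.139, -0.0, 1.588]
wrist_force: [-0.6, 0.0, -2.0]
width: 0.0164
finger_force: 98.3
```

Request:
arm_command([
  [[0,0,0.1,0,0,0],[0,0,0.15,0,0,0],[0,0,0.15,0,0,0]],
])

```text
time: 42.73
tool_pos: [0.4188, -0.2648, 0.0433]
tcp_rot: [-3.14, -0.0, 1.588]
wrist_force: [-1.8, 2.0, 3.7]
width: 0.0165
finger_force: 98.9
```

Request:
arm_command([
  [[0,0,0,0,0,0],[0,0,0,0,0,0],[0,0,0,0,0,0],[0,0,0,0,0,0],[0,0,0,0,0,0],[0,0,0,0,0,0]],
], jaw=5.0)

```text
time: 43.23
tool_pos: [0.4184, -0.2646, 0.0424]
tcp_rot: [-3.139, -0.001, 1.588]
wrist_force: [-0.2, -0.7, 0.1]
width: 0.0503
finger_force: 0.0
```

Request:
arm_command([
  [[0,0,-2,0,0,0],[0,0,-5,0,0,0],[0,0,-9,0,0,0],[0,0,-13,0,0,0],[0,0,-16,0,0,0],[0,0,-16,0,0,0],[0,0,-16,0,0,0]],
])

```text
time: 43.82
tool_pos: [0.4197, -0.2652, 0.2046]
tcp_rot: [3.141, 0.002, 1.588]
wrist_force: [-0.1, -0.3, -0.9]
width: 0.0499
finger_force: 0.0
```

```bash
python3 - <<'E'
from h import *
o=readout.get_obs();print(o["tool_pos"],o["tcp_rot"],o["wrist_force"],o["time"])
# lever: closed fingers at +x side of ball; yaw such that fingers' narrow
calls(((np.array([.56,0.0,.22]),[np.pi,0,1.5]),10),((np.array([.73,.252,.22]),[np.pi,0,1.48]),12))
E
```

```text
[ 0.41966469 -0.26521437  0.20460031] [3.14093787e+00 2.13651185e-03 1.58764577e+00] [-0.12425448 -0.25633182 -0.92456949] 43.8167
[[[0.7, 0.4, -0.0, 0.0, 0.0, 0.1], [2.7, 1.5, -0.2, 0.0, 0.0, 0.5], [5.7, 3.1, -0.3, 0.0, 0.0, 1.1], [9.2, 5.1, -0.6, 0.0, 0.0, 1.8], [13.1, 7.2, -0.8, 0.0, 0.1, 2.5]]]
[[[4.0, 2.0, -0.2, 0.0, 0.0, 0.7], [7.6, 3.8, -0.4, 0.0, 0.0, 1.4], [10.6, 5.3, -0.6, 0.0, 0.0, 2.0], [12.7, 6.3, -0.7, 0.0, 0.1, 2.4], [13.4, 6.7, -0.8, 0.0, 0.1, 2.5]]]
[[[0.5, 0.3, 0.0, -0.0, -0.0, 0.0], [2.0, 1.1, 0.0, 0.0, -0.0, 0.1], [4.1, 2.4, 0.0, 0.0, -0.0, 0.2], [6.8, 3.9, 0.0, -0.0, -0.0, 0.3], [9.9, 5.7, 0.0, 0.0, -0.0, 0.4], [13.2, 7.6, 0.0, 0.0, -0.0, 0.6]]]
[[[3.3, 1.8, 0.0, 0.0, -0.0, 0.1], [6.4, 3.6, 0.0, 0.0, -0.0, 0.3], [9.1, 5.1, 0.0, 0.0, -0.0, 0.4], [11.3, 6.4, 0.0, 0.0, -0.0, 0.5], [12.7, 7.2, 0.0, 0.0, -0.0, 0.6], [13.2, 7.5, 0.0, 0.0, -0.0, 0.6]]]
```

```bash
python3 - <<'E'
from h import *
s=optics.snapshot("top");p=s["pixels"][125:260,140:400,::-1];q=optics.snapshot("scene")["pixels"][180:330,120:310,::-1]
cv2.imwrite("pics/o.png",np.hstack([cv2.resize(p,(440,228),interpolation=2),cv2.resize(q,(289,228),interpolation=2)]))
calls(((np.array([.55,0.0,.22]),[np.pi,0,1.5]),10),((np.array([.6765,.2555,.20]),[np.pi,0,1.48]),10))
E
```

```text
[[[0.7, 0.4, -0.0, -0.0, -0.0, 0.1], [2.7, 1.4, -0.2, -0.0, -0.0, 0.5], [5.7, 2.9, -0.4, -0.1, -0.0, 1.1], [9.2, 4.8, -0.7, -0.1, -0.0, 1.8], [13.1, 6.8, -0.9, -0.1, -0.0, 2.5]]]
[[[4.0, 1.8, -0.3, -0.0, -0.0, 0.7], [7.6, 3.5, -0.5, -0.1, -0.0, 1.4], [10.6, 4.9, -0.7, -0.1, -0.0, 2.0], [12.6, 5.9, -0.9, -0.1, -0.0, 2.4], [13.4, 6.2, -0.9, -0.1, -0.0, 2.5]]]
[[[0.7, 0.3, 0.1, -0.0, -0.0, 0.0], [2.7, 1.1, 0.2, 0.0, -0.0, 0.1], [5.7, 2.3, 0.4, 0.0, -0.0, 0.2], [9.3, 3.8, 0.7, 0.0, -0.0, 0.4], [13.2, 5.4, 1.0, 0.0, -0.0, 0.6]]]
[[[3.9, 1.6, 0.3, 0.0, -0.0, 0.2], [7.5, 3.0, 0.6, 0.0, -0.0, 0.3], [10.5, 4.2, 0.8, -0.0, -0.0, 0.4], [12.5, 5.0, 0.9, -0.0, -0.0, 0.5], [13.2, 5.3, 1.0, 0.0, -0.0, 0.6]]]
```

View pics/o.png

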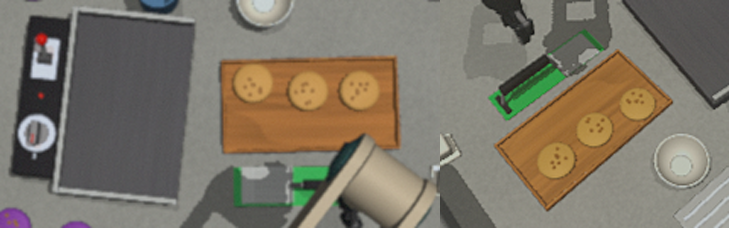

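The spatula stands on its rest and the tray is fine. Now for the power lever (ball at crop (41,40)).

Request:
arm_command([
  [[0.7,0.4,0,0,0,0.1],[2.7,1.4,-0.2,0,0,0.5],[5.7,2.9,-0.4,-0.1,0,1.1],[9.2,4.8,-0.7,-0.1,0,1.8],[13.1,6.8,-0.9,-0.1,0,2.5]],
])

```text
time: 44.33
tool_pos: [0.4838, -0.1329, 0.2101]
tcp_rot: [-3.138, -0.001, 1.542]
wrist_force: [1.1, -0.9, -0.7]
width: 0.05
finger_force: 0.0
```

Request:
arm_command([
  [[4,1.8,-0.3,0,0,0.7],[7.6,3.5,-0.5,-0.1,0,1.4],[10.6,4.9,-0.7,-0.1,0,2],[12.6,5.9,-0.9,-0.1,0,2.4],[13.4,6.2,-0.9,-0.1,0,2.5]],
])

```text
time: 44.75
tool_pos: [0.5498, 0.0013, 0.2188]
tcp_rot: [-3.14, -0.001, 1.504]
wrist_force: [-0.2, -0.5, 0.1]
width: 0.0497
finger_force: 0.0
```

Request:
arm_command([
  [[0.7,0.3,0.1,0,0,0],[2.7,1.1,0.2,0,0,0.1],[5.7,2.3,0.4,0,0,0.2],[9.3,3.8,0.7,0,0,0.4],[13.2,5.4,1,0,0,0.6]],
])

```text
time: 45.17
tool_pos: [0.6125, 0.1247, 0.2097]
tcp_rot: [-3.141, 0.0, 1.487]
wrist_force: [0.4, 0.0, 0.8]
width: 0.0499
finger_force: 0.0
```

Request:
arm_command([
  [[3.9,1.6,0.3,0,0,0.2],[7.5,3,0.6,0,0,0.3],[10.5,4.2,0.8,0,0,0.4],[12.5,5,0.9,0,0,0.5],[13.2,5.3,1,0,0,0.6],[13.2,5.3,1,0,0,0.6],[13.2,5.3,1,0,0,0.6]],
])

```text
time: 45.75
tool_pos: [0.6757, 0.2514, 0.1992]
tcp_rot: [-3.14, 0.001, 1.479]
wrist_force: [-0.3, -0.0, -0.0]
width: 0.05
finger_force: 0.0
```

```bash
python3 - <<'E'
from h import *
o=readout.get_obs();print(o["tool_pos"],o["tcp_rot"],o["wrist_force"],o["width"],o["time"])
calls(((np.array([.6768,.2555,.095]),[np.pi,0,1.48]),8))
q=optics.snapshot("scene")["pixels"][100:230,280:420,::-1]
cv2.imwrite("pics/p.png",cv2.resize(q,(560,520),interpolation=2))
E
```

```text
[0.67566869 0.25140601 0.19919225] [-3.14034189e+00  6.88015396e-04  1.47872276e+00] [-0.26068014 -0.01878186 -0.0154616 ] 0.050012380755475726 45.75
[[[0.0, 0.0, 0.4, -0.0, 0.0, -0.0], [0.1, 0.0, 1.6, -0.0, 0.0, -0.0], [0.1, 0.0, 3.3, -0.0, 0.0, -0.0], [0.2, 0.0, 5.2, -0.0, 0.0, -0.0], [0.3, 0.1, 7.1, -0.0, 0.0, -0.0], [0.4, 0.1, 8.8, -0.1, 0.0, -0.1], [0.4, 0.1, 10.0, -0.1, 0.0, -0.1], [0.4, 0.1, 10.4, -0.1, 0.0, -0.1]]]
```

Request:
arm_command([
  [[0,0,1,0,0,0],[0.1,0,2.5,0,0,0],[0.2,0,4,0,0,0],[0.3,0,5.5,0,0,0],[0.4,0.1,7,0,0,0],[0.4,0.1,8.5,0,0,0],[0.4,0.1,10,0,0,0],[0.4,0.1,10.4,0,0,0]],
])

```text
time: 46.47
tool_pos: [0.6758, 0.2547, 0.0928]
tcp_rot: [-3.138, 0.002, 1.478]
wrist_force: [-0.8, -0.8, -0.6]
width: 0.0502
finger_force: 0.0
```

Request:
arm_command([
  [[0,-0.7,0,0,0,0],[0,-1.5,0,0,0,0],[0,-2.3,0,0,0,0],[0,-3.1,0,0,0,0],[0,-3.9,0,0,0,0],[0,-4.7,0,0,0,0],[0,-5.4,0,0,0,0],[0,-6,0,0,0,0]],
])

```text
time: 47.13
tool_pos: [0.617, 0.2613, 0.097]
tcp_rot: [3.14, -0.001, 1.479]
wrist_force: [-0.3, -0.6, -0.3]
width: 0.0502
finger_force: 0.0
```

```bash
python3 - <<'E'
from h import *
o=readout.get_obs();print(o["tool_pos"],o["tcp_rot"],o["wrist_force"],o["time"])
E
```

```text
[0.61697238 0.261281   0.09701777] [ 3.14049267e+00 -7.20931633e-04  1.47874914e+00] [-0.32289786 -0.56136864 -0.34720683] 47.1333
```

Lift clear, back off and check.

Request:
arm_command([
  [[0,0,-1,0,0,0],[0,0,-3,0,0,0],[0,0,-6,0,0,0],[0,0,-10,0,0,0],[0,0,-14,0,0,0],[0,0,-17,0,0,0],[0,0,-17,0,0,0]],
])

```text
time: 47.72
tool_pos: [0.619, 0.262, 0.2772]
tcp_rot: [3.127, -0.007, 1.479]
wrist_force: [0.5, 1.1, 2.0]
width: 0.05
finger_force: 0.0
```

Request:
arm_command([
  [[-3,-1,0,0,0,0],[-7,-3,0,0,0,0],[-11,-5,0,0,0,0],[-15,-8,0,0,0,0],[-19,-11,0,0,0,0],[-22,-14,0,0,0,0],[-22,-14,0,0,0,0],[-22,-14,0,0,0,0]],
])

```text
time: 48.38
tool_pos: [0.4559, 0.0529, 0.2679]
tcp_rot: [3.139, 0.0, 1.476]
wrist_force: [0.5, -0.3, 0.9]
width: 0.0501
finger_force: 0.0
```

```bash
python3 - <<'E'
from h import *
t=optics.snapshot("top");s=optics.snapshot("scene")
print(readout.get_obs()["tool_pos"])
cv2.imwrite("pics/q.png",cv2.resize(np.hstack([t["pixels"][95:260,90:400],s["pixels"][100:265,150:420]])[:,:,::-1],None,fx=1.37,fy=1.37,interpolation=2))
for n,i in(("top",t),("scene",s)):
  for a,c,m in blobs(i,(0,170,80),(6,255,255),4): print(n,a,c)
E
```

```text
[0.45787571 0.05496787 0.26738573]
top 287 [108.89198606 157.57142857]
top 24 [162.125      164.66666667]
top 7 [163.71428571 181.        ]
scene 194 [375.23195876 151.60824742]
scene 26 [338.84615385 167.88461538]
scene 5 [328.2 169.4]
```

View pics/q.png

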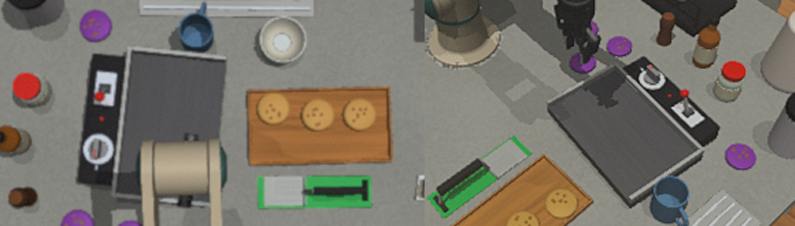

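The lever ball has moved about 52 mm, to its off side (crop (100,97)). The knob is off, the spatula stands on its rest, and all three hash browns are in the tray.

```bash
python3 -c "
from workcell import workorder
print(workorder.finish_job())"
```

```text
the job is handed in; nothing more can be done
None
```

The job is handed in after about 48 s of the 210 s allowed: heat knob off, all three hash browns flat and side by side in the tray, spatula standing back on its rest, and power lever off last.

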